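# Lock, load and release the rotor balance

### The arm

A 6-joint arm with a two-finger parallel gripper is mounted at the origin on the work surface. World frame = base frame: x ahead of the robot, y to its left, z up, the work surface at z = 0. Lengths are in m, angles in rad, forces in N, time in s.
With the tool pointing down it reaches from about 0.35 to 0.85 m from the base axis. Payload 8.1 kg.
Tool frame: the origin (TCP) lies on the mounting face of the last link; the fingertips stand 186 mm ahead of it and the grasp point (between the pads) lies 167 mm ahead of it; z points along the fingers, y is the line along which they close (so a half turn about z gives the same grasp; the last joint's range is limited). The gripper opens to 93 mm and grips with 3 to 60 N. Pads are 15 mm wide; open, the fingers measure 128 mm over their backs; the gripper's body (75 mm by 188 mm) begins 65 mm behind the grasp point.
Start: joints at [1.182, 0.13, 1.488, -0, 1.523, -0.085], TCP at [0.179, 0.573, 0.405] pointing down, gripper open.
Joint ranges: [-2.96, 2.96], [-0.89, 2.26], [0.02, 2.5], [-1.34, 4.48], [0, 2.73], [-2.66, 2.66]. Speed limits (rad/s): [2.39, 2.39, 2.79, 3.14, 3.14, 3.14].

### API

Orientations are given as a rotation vector (axis times angle).
In Python, from plant import read_state, read_camera, camera_params, close_job gives the robot as it stands. The module is installed in compiled form; this text tells all that it offers.
- The arm moves only by the tool servo_tool, never from a script. Its argument "increments" is a list of rows, each an object with "slide": the shift along the tool's x, y, z in mm, a list of three; "dr": the turn, a rotation vector about the tool's x, y, z in rad, a list of three; "jaw": the closure, from 0 (fully open) to 1 (shut). In form: [{"slide": [x, y, z], "dr": [ax, ay, az], "jaw": jaw}, ...]. A call has 1 to 20 rows; each row is the pose to reach, as a shift and turn from the pose commanded when the call began, along the tool's axes at that moment; what a row does not reach only later rows make up. A row lasts 1/10 s, in which the tool goes at most 50 mm and 8.59 degrees, less where a joint would pass 70% of its speed; a pose out of reach is approached as far as the arm can. A call with a gripper value outside its range is refused whole. The fingers move at their own pace and stop on an object; "force" is the grip in N (left out, the last holds). Time passes only in rows, so rows that repeat a pose let the fingers close. It gives the time, the measured TCP pose, the force, the opening and the grip force at its end, in the units of the state.
- read_state(): the state, without advancing time (a new reading comes with each control period).
- read_camera(name): name is "scene" or "top"; returns (picture, depth): 420x560x3 uint8, red, green, blue; 420x560 float32, m along the optical axis (not along the pixel's ray), 0 where there is no reading.
- camera_params(name): a dict with "fx", "fy", "cx", "cy" (pixels), "k1" (the pictures are not rectified: a ray, as slopes to the right and down, at radius r is drawn at 1 + k1 r^2 times it, then the intrinsics apply), "rvec" (rotation vector, rad) and "tvec" (3), from world to camera coordinates, as OpenCV has them. Camera axes: x right, y down, z forward; pixel columns grow to the right and rows downward; lengths in m; the calibration is good to about 2 mm. A picture is of the moment at which its call begins. camera_params takes no time and is no camera call.
- close_job(): hands the job in; it is judged then, once.
The state is a dict: "t": time; "q": joint angles; "dq": joint speeds; "joint_torque": joint torques, N m; "tool_pos": TCP position; "orientation": TCP orientation; "force": force on the tool from outside, world axes, zero at the start; "wrist_torque": the same for the moment, N m; "opening": finger opening in m; "gripper_force": force on a finger pad.
Only numpy, scipy, OpenCV 4.12 (cv2) and the standard library are available. Lean on these libraries where they do the work, as an engineer would, in place of code of your own. Each camera call takes 0.05 s, during which the arm holds its last target. There are 200 camera calls.

### The job

Weigh the set of rotor adapters: first lock the balance by turning the dial on the grey console clockwise all the way to its stop, then set the empty three-footed carrier plate on the balance so that its ball feet settle fully in the cone, groove and flat seats (blue dot over the cone). After that stand every white adapter upright in a pocket of its own on the plate, turn the dial back exactly four clicks (four marks) from the stop to free the balance, and at last press the green button fully and let go. Leave the rotor, lifting handle, seal ring and brass hub cap alone.

Things in the scene. Friction and masses are not known exactly. Their poses are not given: they have to be found in the camera images.
- dial (a joint): Angle of the console's lock dial, rad; clockwise from above raises it. Hard stop (red mark, locked) at 3.491, other end at 0. One click is one white mark, 20 degrees (0.349 rad). The marks alone show the clicks: the dial turns smoothly against light friction (0.05 N m) and stays where left. At 0 its bar lies along the console's x, pointer to -x; at q the bar is turned by -q about z.
- dial_grip (a point): On the dial's axis at the height to grip, 37 mm above the console top. Black dial: disc 44 mm across, its top 23 mm below this point, with an upright bar grip 42 mm long, 14 mm thick, reaching from the disc to 7 mm above this point; white pointer line on one end of the bar. Axes turn with the dial: x along the bar.
- console: Grey console box, 100 (x) x 180 (y) x 50 mm high, fixed; origin under its centre, z up. The dial stands on top at y = +42 mm, the green button at y = -50 mm.
- read_button_top (a point): Centre of the top of the green read button (28 mm across) on the console when up: 22 mm above the console top. Pressed straight down, travel 6 mm, about 5 N fully down, springs back.
- read_button (a joint): Travel of the read button, m: 0 up, 0.006 fully down.
- balance: White balance base, 170 x 170 x 36 mm high, fixed; origin under its centre. Three seats on top: a steel cone (blue ring) at +x, a V groove at -x +y (pointing to the cone), a flat round pad at -x -y. The plate sits right with its axes as this body's, its origin 50.5 mm above this origin.
- seat_cone (a point): Where the centre of the ball foot comes to lie in the cone seat, 58.5 mm above the table; balance frame (66, 0). The cone's mouth is 24 mm wide, its wall 50 degrees steep, its rim 1.9 mm above this point.
- seat_groove (a point): The same for the V groove, balance frame (-55, 55); mouth 24 mm wide.
- seat_flat (a point): The same for the flat pad (28 mm across), balance frame (-55, -55).
- grip (a point): On the upright grip web at the centre of the carrier plate; axes the plate's. The web is 50 mm long (x), 14 mm thick (y: close the fingers along y), from 23 mm below this point (plate top) to 12 mm above. With the plate settled on the balance this point is 101.5 mm above the balance's origin.
- plate: Aluminium carrier plate, 168 x 168 mm, about 0.65 kg, on three ball feet; origin at its centre level with the bottom of the balls, z up. Plate top (floor of pockets) at z = 28 mm. Four square pockets, 54 mm inside, walls 3 mm thick, 8 mm high, at (+-52, +-52). Blue dot at +x, over the cone foot. Starts empty on a black mat (180 x 180 x 4 mm). Over about 4 N down on a corner can tip it.
- foot_cone (a point): Centre of the ball foot for the cone, plate frame (66, 0, 8); balls are 16 mm in diameter.
- foot_groove (a point): Centre of the ball foot for the groove, plate frame (-55, 55, 8).
- foot_flat (a point): Centre of the ball foot for the flat pad, plate frame (-55, -55, 8).
- adapter0_center (a point): Centre of a white acetal tube adapter, upright, 46 mm high, half-way up on its axis: cylinder of 34 mm diameter on a heavy steel foot flange of 46 mm diameter and 5 mm height, 20 mm bore in its top, 60 g, hard to knock over. Stands on a blue mat (180 x 180 x 4 mm, fixed) at the start; 2 to 4 of the four are there (None if absent).
- adapter1_center (a point): Centre of a white acetal tube adapter, upright, 46 mm high, half-way up on its axis: cylinder of 34 mm diameter on a heavy steel foot flange of 46 mm diameter and 5 mm height, 20 mm bore in its top, 60 g, hard to knock over. Stands on a blue mat (180 x 180 x 4 mm, fixed) at the start; 2 to 4 of the four are there (None if absent).
- adapter2_center (a point): Centre of a white acetal tube adapter, upright, 46 mm high, half-way up on its axis: cylinder of 34 mm diameter on a heavy steel foot flange of 46 mm diameter and 5 mm height, 20 mm bore in its top, 60 g, hard to knock over. Stands on a blue mat (180 x 180 x 4 mm, fixed) at the start; 2 to 4 of the four are there (None if absent).
- adapter3_center (a point): Centre of a white acetal tube adapter, upright, 46 mm high, half-way up on its axis: cylinder of 34 mm diameter on a heavy steel foot flange of 46 mm diameter and 5 mm height, 20 mm bore in its top, 60 g, hard to knock over. Stands on a blue mat (180 x 180 x 4 mm, fixed) at the start; 2 to 4 of the four are there (None if absent).
- rotor: Bystander: titanium rotor, 130 mm across, 97 mm high; origin under its centre.
- lift_handle: Bystander: chrome lifting handle lying down, 150 mm long along x, 24 mm high; origin under its shaft's middle.
- seal_ring: Bystander: blue seal ring, 70 mm across, 6 mm high; origin under its centre.
- hub_cap: Bystander: brass hub cap, 40 mm across, 28 mm high; origin under its centre.

How it is judged:
On the way, in this order (a step that is already met when the one before it is completed fails the run):
1. the dial is at its clockwise stop (within 0.09 rad) (value of joint dial above 3.40066 rad), for 0.2 s.
2. with the dial at its stop, the plate's three ball feet are settled in their seats (each within 4 mm) and the fingers are off it (value of joint dial above 3.40066 rad and distance between foot_cone and seat_cone below 0.004 m and distance between foot_groove and seat_groove below 0.004 m and distance between foot_flat and seat_flat below 0.004 m and contact force between the fingers and plate below 0.1 N), for 0.3 s.
3. with the dial still at its stop and the plate settled, every adapter stands in a pocket (value of joint dial above 3.40066 rad and distance between foot_cone and seat_cone below 0.004 m and distance between foot_groove and seat_groove below 0.004 m and distance between foot_flat and seat_flat below 0.004 m and (x of adapter0_center in the frame of grip between 0.044 and 0.06 m or x of adapter0_center in the frame of grip between -0.06 and -0.044 m) and (y of adapter0_center in the frame of grip between 0.044 and 0.06 m or y of adapter0_center in the frame of grip between -0.06 and -0.044 m) and angle between each of adapter0_center, adapter1_center, adapter2_center, adapter3_center's own z axis and vertical below 0.12 rad and z of adapter0_center in the frame of grip between -0.004 and 0.003 m and (x of adapter1_center in the frame of grip between 0.044 and 0.06 m or x of adapter1_center in the frame of grip between -0.06 and -0.044 m) and (y of adapter1_center in the frame of grip between 0.044 and 0.06 m or y of adapter1_center in the frame of grip between -0.06 and -0.044 m) and z of adapter1_center in the frame of grip between -0.004 and 0.003 m and (x of adapter2_center in the frame of grip between 0.044 and 0.06 m or x of adapter2_center in the frame of grip between -0.06 and -0.044 m) and (y of adapter2_center in the frame of grip between 0.044 and 0.06 m or y of adapter2_center in the frame of grip between -0.06 and -0.044 m) and z of adapter2_center in the frame of grip between -0.004 and 0.003 m and (x of adapter3_center in the frame of grip between 0.044 and 0.06 m or x of adapter3_center in the frame of grip between -0.06 and -0.044 m) and (y of adapter3_center in the frame of grip between 0.044 and 0.06 m or y of adapter3_center in the frame of grip between -0.06 and -0.044 m) and z of adapter3_center in the frame of grip between -0.004 and 0.003 m), for 0.3 s.
4. the dial is four clicks back from the stop (within 0.12 rad) and let go, the plate settled and loaded (value of joint dial between 1.9744 and 2.2144 rad and distance between foot_cone and seat_cone below 0.004 m and distance between foot_groove and seat_groove below 0.004 m and distance between foot_flat and seat_flat below 0.004 m and (x of adapter0_center in the frame of grip between 0.044 and 0.06 m or x of adapter0_center in the frame of grip between -0.06 and -0.044 m) and (y of adapter0_center in the frame of grip between 0.044 and 0.06 m or y of adapter0_center in the frame of grip between -0.06 and -0.044 m) and angle between each of adapter0_center, adapter1_center, adapter2_center, adapter3_center's own z axis and vertical below 0.12 rad and z of adapter0_center in the frame of grip between -0.004 and 0.003 m and (x of adapter1_center in the frame of grip between 0.044 and 0.06 m or x of adapter1_center in the frame of grip between -0.06 and -0.044 m) and (y of adapter1_center in the frame of grip between 0.044 and 0.06 m or y of adapter1_center in the frame of grip between -0.06 and -0.044 m) and z of adapter1_center in the frame of grip between -0.004 and 0.003 m and (x of adapter2_center in the frame of grip between 0.044 and 0.06 m or x of adapter2_center in the frame of grip between -0.06 and -0.044 m) and (y of adapter2_center in the frame of grip between 0.044 and 0.06 m or y of adapter2_center in the frame of grip between -0.06 and -0.044 m) and z of adapter2_center in the frame of grip between -0.004 and 0.003 m and (x of adapter3_center in the frame of grip between 0.044 and 0.06 m or x of adapter3_center in the frame of grip between -0.06 and -0.044 m) and (y of adapter3_center in the frame of grip between 0.044 and 0.06 m or y of adapter3_center in the frame of grip between -0.06 and -0.044 m) and z of adapter3_center in the frame of grip between -0.004 and 0.003 m and contact force between the fingers and dial below 0.1 N), for 0.3 s.
5. the button is pressed (over 4.5 mm) with the dial so set (value of joint dial between 1.9744 and 2.2144 rad and value of joint read_button above 0.0045 m), for 0.05 s.
At the end, for the whole second after the job is handed in: The plate's three feet are within 4 mm of their seats, every adapter stands upright (within 0.12 rad) on the floor of a pocket within 8 mm of its centre each way, the dial is four clicks back from its stop (within 0.12 rad), the button is up again and all is at rest (distance between foot_cone and seat_cone below 0.004 m and distance between foot_groove and seat_groove below 0.004 m and distance between foot_flat and seat_flat below 0.004 m and (x of adapter0_center in the frame of grip between 0.044 and 0.06 m or x of adapter0_center in the frame of grip between -0.06 and -0.044 m) and (y of adapter0_center in the frame of grip between 0.044 and 0.06 m or y of adapter0_center in the frame of grip between -0.06 and -0.044 m) and angle between each of adapter0_center, adapter1_center, adapter2_center, adapter3_center's own z axis and vertical below 0.12 rad and z of adapter0_center in the frame of grip between -0.004 and 0.003 m and (x of adapter1_center in the frame of grip between 0.044 and 0.06 m or x of adapter1_center in the frame of grip between -0.06 and -0.044 m) and (y of adapter1_center in the frame of grip between 0.044 and 0.06 m or y of adapter1_center in the frame of grip between -0.06 and -0.044 m) and z of adapter1_center in the frame of grip between -0.004 and 0.003 m and (x of adapter2_center in the frame of grip between 0.044 and 0.06 m or x of adapter2_center in the frame of grip between -0.06 and -0.044 m) and (y of adapter2_center in the frame of grip between 0.044 and 0.06 m or y of adapter2_center in the frame of grip between -0.06 and -0.044 m) and z of adapter2_center in the frame of grip between -0.004 and 0.003 m and (x of adapter3_center in the frame of grip between 0.044 and 0.06 m or x of adapter3_center in the frame of grip between -0.06 and -0.044 m) and (y of adapter3_center in the frame of grip between 0.044 and 0.06 m or y of adapter3_center in the frame of grip between -0.06 and -0.044 m) and z of adapter3_center in the frame of grip between -0.004 and 0.003 m and value of joint dial between 1.9744 and 2.2144 rad and linear speed of each of plate, adapter0, adapter1, adapter2, adapter3 below 0.02 m/s and value of joint read_button below 0.002 m); the robot touches nothing.
It fails at once if the rotor is moved more than 20 mm (distance of rotor from where it was at the start of the episode above 0.02 m).
It fails at once if the lifting handle is moved more than 20 mm (distance of lift_handle from where it was at the start of the episode above 0.02 m).
It fails at once if the seal ring is moved more than 20 mm (distance of seal_ring from where it was at the start of the episode above 0.02 m).
It fails at once if the hub cap is moved more than 20 mm (distance of hub_cap from where it was at the start of the episode above 0.02 m).
Of adapter0, adapter1, adapter2, adapter3 only 2 to 4 are there at a start; the rules pass over those that are not, and their reading is None.
At some moment in a run one of adapter0, adapter1, adapter2, adapter3 may be knocked a few centimetres aside while the robot is not near it.
Once in a run the grip may slacken for a moment while it holds something.
It also fails if it takes over 210 s, if anything falls off the work surface, if the arm or the gripper's body presses on something with over 40 N, if the wrist force passes 120 N, or if a joint passes its speed limit or range.

## Working session

There is one attempt and no reset: what is moved stays moved. The work goes in short steps, Python scripts to look and compute and a tool call to move; the robot and the scene stay as the last step left them, time stands still between calls to the robot, and variables do not carry over. Pictures are saved under pics/ and viewed, at most 14 in all, crops included, and the job is handed in when it is done.

Besides the shell and the picture viewer there is one more tool, called after ">>>" as name(argument=value, ...), one argument or row to a line, values as JSON. servo_tool: Moves the arm, as the interface text tells. Its arguments: {"type":"object","properties":{"increments":{"type":"array"},"force":{"type":"number"}},"required":["increments"]}

```bash
mkdir -p pics
cat > h.py <<'E'
import numpy as np, cv2
from plant import *
from scipy.spatial.transform import Rotation as R
def P(n):
    p=camera_params(n); return p,R.from_rotvec(p['rvec']).as_matrix(),np.array(p['tvec'])
def rays(n,uv):
    p,Rm,t=P(n); uv=np.atleast_2d(np.array(uv,float))
    K=np.array([[p['fx'],0,p['cx']],[0,p['fy'],p['cy']],[0,0,1]])
    n_=cv2.undistortPoints(uv[:,None],K,np.array([p['k1'],0,0,0.]),)[:,0]
    return np.c_[n_,np.ones(len(n_))],Rm,t
def onz(n,uv,z):
    d,Rm,t=rays(n,uv); c=-Rm.T@t; w=d@Rm
    return c+w*((z-c[2])/w[:,2])[:,None]
def cloud(n,dep):
    h,w=dep.shape; g=np.stack(np.meshgrid(np.arange(w),np.arange(h)),-1).reshape(-1,2)
    d,Rm,t=rays(n,g); return ((d*dep.reshape(-1,1)-t)@Rm).reshape(h,w,3)
def save(n,img,crop=None,s=1):
    if crop: x0,y0,x1,y1=crop; img=img[y0:y1,x0:x1]
    cv2.imwrite('pics/'+n,cv2.resize(img[...,::-1],None,fx=s,fy=s,interpolation=cv2.INTER_CUBIC))
def tool(pos,ang=None):
    """tool-axis slide in mm to bring grasp point (167mm ahead) to pos"""
    s=read_state(); Rt=R.from_rotvec(s['orientation']).as_matrix(); g=np.array(s['tool_pos'])+Rt[:,2]*.167
    return np.round(Rt.T@(np.array(pos)-g)*1000,1)
E
cat > a.py <<'E'
from h import *
for n in ('top','scene'):
    im,de=read_camera(n); np.savez('/tmp/'+n,im=im,de=de); save(n+'0.png',im,s=1.42)
    p,Rm,t=P(n); print(n,p['fx'],p['k1'],-Rm.T@t, Rm.round(2).tolist())
s=read_state(); print(s)
E
python3 a.py
```

```text
top 523.1835134961227 -0.1339596328050684 [ 0.49999892 -0.01143229  1.1776286 ] [[-0.01, -1.0, -0.01], [-1.0, 0.01, -0.08], [0.08, 0.01, -1.0]]
scene 418.53118309654 -0.00934942458338776 [ 1.27057094 -0.62150418  0.74441152] [[0.66, 0.75, 0.01], [0.44, -0.38, -0.82], [-0.61, 0.54, -0.58]]
{'t': 0.1, 'q': array([ 1.18158007e+00,  1.31074702e-01,  1.48917670e+00, -1.24859769e-05,
        1.52297567e+00, -8.53746156e-02]), 'dq': array([-1.36519409e-03, -3.37318732e-03, -2.09384112e-03, -9.74702630e-04,
       -9.88106303e-05, -2.51602317e-04]), 'joint_torque': array([ 4.07493808e-04, -5.61342645e+01, -4.93091977e+01,  7.69833452e-02,
        2.91007891e-02, -1.16054953e-04]), 'tool_pos': array([0.17940149, 0.57233737, 0.40379515]), 'orientation': array([-4.75382140e-01, -3.10503981e+00,  2.49971124e-03]), 'force': array([0.21840882, 0.3899702 , 0.56529651]), 'wrist_torque': array([-0.0076436 , -0.01243077, -0.05487135]), 'gripper_force': 0.0, 'opening': 0.09273593106150942}
```

View pics/top0.png

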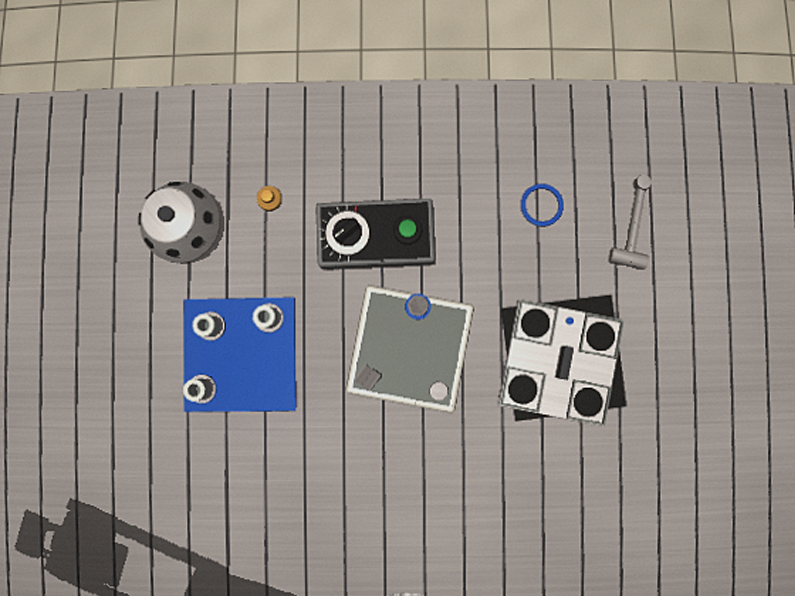

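View pics/scene0.png

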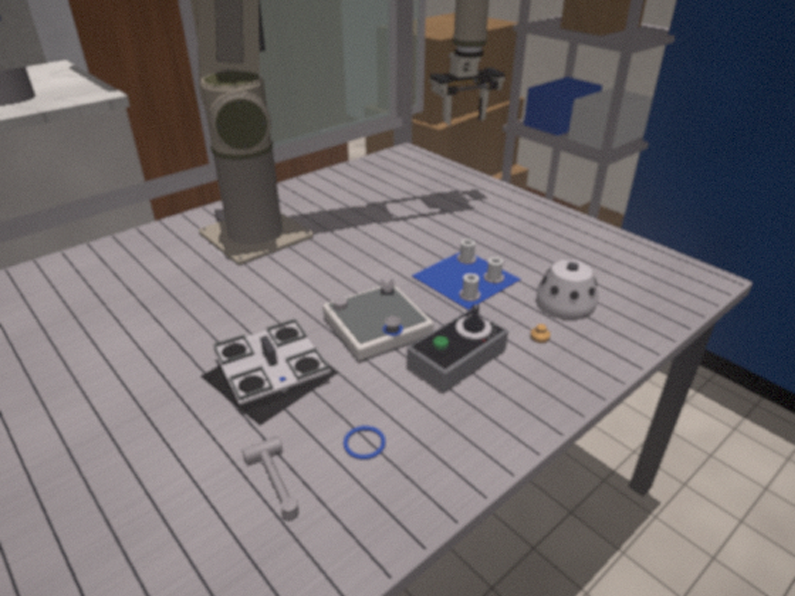

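Run:
```python
from h import *
d=np.load('/tmp/top.npz'); im,de=d['im'],d['de']
save('c1.png',im,(220,136,448,304),3.5)
save('c2.png',im,(220,136,310,194),8.8)
```

```text
(no output)
```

View pics/c1.png

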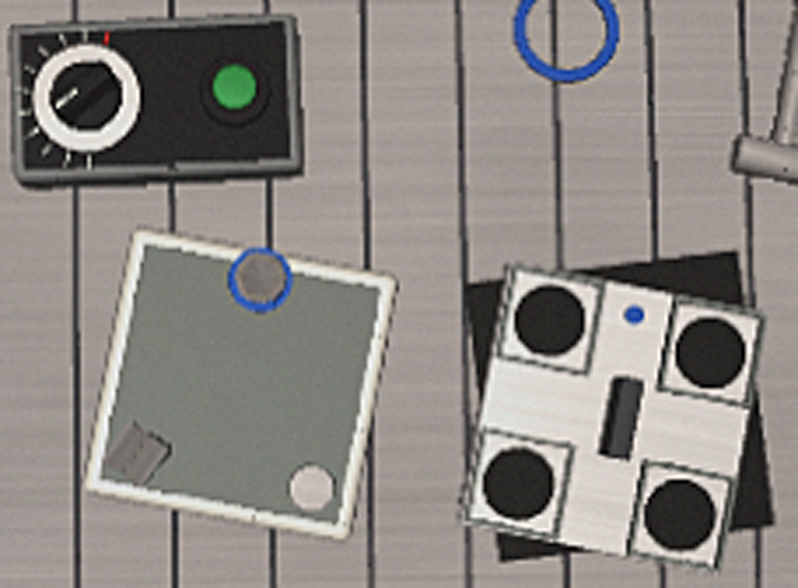

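View pics/c2.png

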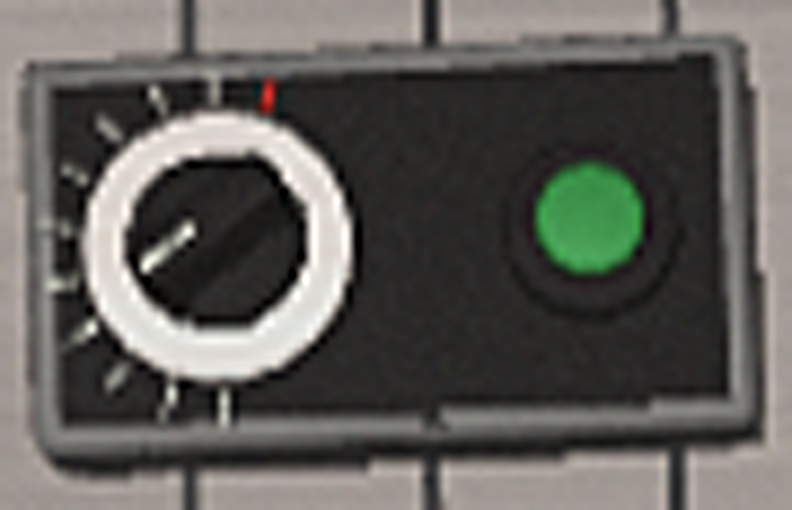

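```bash
cat >> h.py <<'E'
def feat(C,box,zl,zh,mask=None):
    x0,y0,x1,y1=box; c=C[y0:y1,x0:x1].reshape(-1,3); m=(c[:,2]>zl)&(c[:,2]<zh)
    if mask is not None: m&=mask[y0:y1,x0:x1].reshape(-1)
    q=c[m]; r=cv2.minAreaRect((q[:,:2]*1000).astype(np.float32)) if len(q)>3 else None
    return len(q),q.mean(0).round(4),np.round(r[0],1),np.round(r[1],1),round(r[2],1)
E
python3 - <<'E'
from h import *
d=np.load('/tmp/top.npz'); im,de=d['im'],d['de']; C=cloud('top',de)
print('table',C[260:280,200:260,2].mean(),C[260:280,200:260,2].std())
print('dialbar',feat(C,(225,140,265,190),.085,.1))
print('console top',feat(C,(215,130,315,194),.044,.056))
hsv=cv2.cvtColor(im,cv2.COLOR_RGB2HSV)
green=(abs(hsv[...,0].astype(int)-65)<20)&(hsv[...,1]>100)
print('button',feat(C,(270,145,310,180),.05,.09,green))
print('balance',feat(C,(235,195,340,295),.03,.042))
print('plate top',feat(C,(350,205,445,305),.025,.036), 'walls',feat(C,(350,205,445,305),.036,.046))
print('web',feat(C,(385,235,410,270),.055,.08))
blue=(abs(hsv[...,0].astype(int)-108)<15)&(hsv[...,1]>150)
print('blue dot',feat(C,(390,215,412,235),0,.1,blue)[:2]); print('bluering',feat(C,(280,200,310,230),0,.1,blue))
for b in [(128,212,165,245),(172,205,205,238),(122,258,158,290)]: print('ad',feat(C,b,.042,.058),feat(C,b,.015,.042)[:2])
for nm,uv,z in [('bar ends',[(220+150/8.8,136+268/8.8),(220+265/8.8,136+185/8.8)],.094),('webcorners',[(220+615/3.5,136+377/3.5),(220+642/3.5,136+380/3.5),(220+628/3.5,136+458/3.5),(220+601/3.5,136+455/3.5)],.067),
 ('balcorn',[(220+x/3.5,136+y/3.5) for x,y in [(138,232),(397,277),(347,538),(88,490)]],.036),
 ('platecorn',[(220+x/3.5,136+y/3.5) for x,y in [(508,264),(764,315),(718,568),(463,522)]],.04),
 ('marks 0,red',[(220+222/8.8,136+405/8.8),(220+268/8.8,136+97/8.8)],.05)]:
  q=onz('top',uv,z); print(nm,(q[:,:2]*1000).round(1).tolist(),q.mean(0).round(4))
E
```

```text
table 0.011566751837025024 0.038308384353156026
dialbar (141, array([0.6841, 0.0824, 0.0934]), array([684.7,  82.8]), array([14.4, 41.5]), 38.5)
console top (2804, array([0.6846, 0.0377, 0.0507]), array([686.1,  40.9]), array([101.4, 180.1]), 1.8)
button (127, array([ 0.6884, -0.0091,  0.0718]), array([690.3,  -9.1]), array([23.6, 28.8]), 89.4)
balance (5367, array([ 0.5086, -0.0117,  0.0368]), array([508.2, -10.9]), array([170. , 169.3]), 78.3)
plate top (4695, array([ 0.4827, -0.2443,  0.0319]), array([ 483.3, -245.2]), array([167.2, 169.7]), 78.1) walls (850, array([ 0.4836, -0.246 ,  0.0393]), array([ 483.4, -245.4]), array([164.4, 166.5]), 77.8)
web (180, array([ 0.4845, -0.244 ,  0.0662]), array([ 484.1, -245.1]), array([15.4, 50.2]), 78.2)
blue dot (16, array([ 0.5479, -0.2595,  0.033 ]))
bluering (63, array([ 0.569 , -0.0227,  0.0381]), array([572.3, -23. ]), array([37.2, 37.4]), 89.7)
ad (142, array([0.5474, 0.3049, 0.0496]), array([547.2, 305.4]), array([31.5, 32.3]), 27.1) (94, array([0.5469, 0.3029, 0.0257]))
ad (120, array([0.559 , 0.2108, 0.0498]), array([558.9, 211.2]), array([30.4, 28.6]), 89.1) (81, array([0.5577, 0.211 , 0.0239]))
ad (156, array([0.4465, 0.3198, 0.0492]), array([446.6, 319.8]), array([34.8, 33. ]), 88.6) (103, array([0.4469, 0.3161, 0.0267]))
bar ends [[673.0, 94.6], [692.7, 67.1]] [0.6829 0.0809 0.094 ]
webcorners [[507.8, -239.8], [505.8, -256.3], [458.6, -246.7], [460.7, -230.2]] [ 0.4832 -0.2432  0.067 ]
balcorn [[602.3, 51.3], [572.3, -110.4], [410.4, -76.8], [441.8, 83.6]] [ 0.5067 -0.0131  0.036 ]
platecorn [[579.4, -179.6], [545.5, -341.0], [388.2, -307.9], [419.6, -148.6]] [ 0.4832 -0.2443  0.04  ]
marks 0,red [[645.6, 81.2], [722.7, 69.5]] [0.6841 0.0753 0.05  ]
```

```bash
cat >> h.py <<'E'
def goto(pos,yaw_y,label=''):
    """print slide/dr for grasp point -> pos with tool y at world angle yaw_y (deg), from the measured pose"""
    s=read_state(); Rt=R.from_rotvec(s['orientation']).as_matrix()
    a=np.radians(yaw_y); y=np.array([np.cos(a),np.sin(a),0]); z=np.array([0,0,-1.]); Rn=np.c_[np.cross(y,z),y,z]
    tcp=np.array(pos)-z*.167
    print(label,'slide',(Rt.T@(tcp-s['tool_pos'])*1000).round(1),'dr',R.from_matrix(Rt.T@Rn).as_rotvec().round(4))
E
python3 -c "
from h import *
goto((.6843,.0823,.15),38.5);print(np.degrees(np.arctan2(*R.from_rotvec(read_state()['orientation']).as_matrix()[[1,0],1])))"
```

```text
slide [-628.4 -316.4   87.2] dr [-1.60e-03  4.00e-04  5.95e-01]
72.59119707805509
```

>>> servo_tool(
  increments=[
    {"slide": [-628.4, -316.4, 40], "dr": [0, 0, 0.595], "jaw": 0},
    {"slide": [-628.4, -316.4, 40], "dr": [0, 0, 0.595], "jaw": 0},
    {"slide": [-628.4, -316.4, 40], "dr": [0, 0, 0.595], "jaw": 0},
    {"slide": [-628.4, -316.4, 40], "dr": [0, 0, 0.595], "jaw": 0},
    {"slide": [-628.4, -316.4, 40], "dr": [0, 0, 0.595], "jaw": 0},
    {"slide": [-628.4, -316.4, 40], "dr": [0, 0, 0.595], "jaw": 0},
    {"slide": [-628.4, -316.4, 40], "dr": [0, 0, 0.595], "jaw": 0},
    {"slide": [-628.4, -316.4, 40], "dr": [0, 0, 0.595], "jaw": 0},
    {"slide": [-628.4, -316.4, 40], "dr": [0, 0, 0.595], "jaw": 0},
    {"slide": [-628.4, -316.4, 40], "dr": [0, 0, 0.595], "jaw": 0},
    {"slide": [-628.4, -316.4, 40], "dr": [0, 0, 0.595], "jaw": 0},
    {"slide": [-628.4, -316.4, 40], "dr": [0, 0, 0.595], "jaw": 0},
    {"slide": [-628.4, -316.4, 40], "dr": [0, 0, 0.595], "jaw": 0},
    {"slide": [-628.4, -316.4, 40], "dr": [0, 0, 0.595], "jaw": 0},
    {"slide": [-628.4, -316.4, 40], "dr": [0, 0, 0.595], "jaw": 0},
    {"slide": [-628.4, -316.4, 40], "dr": [0, 0, 0.595], "jaw": 0},
    {"slide": [-628.4, -316.4, 87], "dr": [0, 0, 0.595], "jaw": 0},
    {"slide": [-628.4, -316.4, 87], "dr": [0, 0, 0.595], "jaw": 0},
    {"slide": [-628.4, -316.4, 87], "dr": [0, 0, 0.595], "jaw": 0},
    {"slide": [-628.4, -316.4, 87], "dr": [0, 0, 0.595], "jaw": 0},
  ],
)

```text
t: 2.1
tool_pos: [0.6844, 0.0837, 0.3201]
orientation: [1.362, 2.829, 0.002]
force: [1.2, -0.1, 1.0]
opening: 0.093
gripper_force: 0.0
```

```bash
python3 -c "
from h import *
goto((.6843,.0823,.087),38.5);s=read_state();print(s['tool_pos'],s['q'],s['force'],s['t'])"
```

```text
slide [-0.9 -1.1 66.1] dr [0.0018 0.0011 0.0013]
[0.68443023 0.08368579 0.32005439] [ 4.73090261e-02  4.16729753e-01  1.30516934e+00  1.29575657e-04
  1.41760954e+00 -6.25957224e-01] [ 1.16467039 -0.13587572  1.04110574] 2.1
```

>>> servo_tool(
  increments=[
    {"slide": [0, 0, 30], "dr": [0, 0, 0], "jaw": 0},
    {"slide": [0, 0, 63], "dr": [0, 0, 0], "jaw": 0},
    {"slide": [0, 0, 63], "dr": [0, 0, 0], "jaw": 0},
    {"slide": [0, 0, 63], "dr": [0, 0, 0], "jaw": 0},
    {"slide": [0, 0, 63], "dr": [0, 0, 0], "jaw": 1},
    {"slide": [0, 0, 63], "dr": [0, 0, 0], "jaw": 1},
    {"slide": [0, 0, 63], "dr": [0, 0, 0], "jaw": 1},
    {"slide": [0, 0, 63], "dr": [0, 0, 0], "jaw": 1},
    {"slide": [0, 0, 63], "dr": [0, 0, 0], "jaw": 1},
    {"slide": [0, 0, 63], "dr": [0, 0, 0], "jaw": 1},
    {"slide": [0, 0, 63], "dr": [0, 0, 0], "jaw": 1},
    {"slide": [0, 0, 63], "dr": [0, 0, 0], "jaw": 1},
  ],
  force=15,
)

```text
t: 3.3
tool_pos: [0.6844, 0.0826, 0.2546]
orientation: [-1.365, -2.829, 0.0]
force: [-0.4, 0.3, -0.1]
opening: 0.0333
gripper_force: 0.0
```

```bash
python3 -c "
from h import *
s=read_state();Rt=R.from_rotvec(s['orientation']).as_matrix();print(s['tool_pos'],Rt.T@s['force'],s['wrist_torque'],s['opening'],np.degrees(np.arctan2(Rt[1,1],Rt[0,1])))"
```

```text
[0.68439565 0.08261248 0.2546096 ] [ 0.49986927 -0.11691123  0.05527565] [-0.01505582  0.00705077  0.00264517] 0.03332056111291521 38.499241118502525
```

Fingers still closing; give them more rows.

>>> servo_tool(
  increments=[
    {"slide": [0, 0, 0], "dr": [0, 0, 0], "jaw": 1},
    {"slide": [0, 0, 0], "dr": [0, 0, 0], "jaw": 1},
    {"slide": [0, 0, 0], "dr": [0, 0, 0], "jaw": 1},
    {"slide": [0, 0, 0], "dr": [0, 0, 0], "jaw": 1},
    {"slide": [0, 0, 0], "dr": [0, 0, 0], "jaw": 1},
    {"slide": [0, 0, 0], "dr": [0, 0, 0], "jaw": 1},
  ],
)

```text
t: 3.9
tool_pos: [0.6847, 0.0829, 0.2548]
orientation: [1.364, 2.829, 0.001]
force: [4.2, 2.9, -2.3]
opening: 0.0143
gripper_force: 15.0
```

```bash
cat > st.py <<'E'
from h import *
s=read_state();Rt=R.from_rotvec(s['orientation']).as_matrix();print(s['t'],s['tool_pos'].round(4),'Ftool',(Rt.T@s['force']).round(2),'Ttool',(Rt.T@s['wrist_torque']).round(3),s['opening'].round(4),s['gripper_force'],'yaw',np.degrees(np.arctan2(Rt[1,1],Rt[0,1])).round(2),s['q'].round(2))
E
python3 st.py
```

```text
Traceback (most recent call last):
  File "st.py", line 2, in <module>
    s=read_state();Rt=R.from_rotvec(s['orientation']).as_matrix();print(s['t'],s['tool_pos'].round(4),'Ftool',(Rt.T@s['force']).round(2),'Ttool',(Rt.T@s['wrist_torque']).round(3),s['opening'].round(4),s['gripper_force'],'yaw',np.degrees(np.arctan2(Rt[1,1],Rt[0,1])).round(2),s['q'].round(2))
                                                                                                                                                                                   ^^^^^^^^^^^^^^^^^^
AttributeError: 'float' object has no attribute 'round'
```

>>> servo_tool(
  increments=[
    {"slide": [0, 0.4, 0], "dr": [0, 0, 0.1], "jaw": 1},
    {"slide": [0, 0.4, 0], "dr": [0, 0, 0.2], "jaw": 1},
    {"slide": [0, 0.4, 0], "dr": [0, 0, 0.3], "jaw": 1},
    {"slide": [0, 0.4, 0], "dr": [0, 0, 0.4], "jaw": 1},
    {"slide": [0, 0.4, 0], "dr": [0, 0, 0.5], "jaw": 1},
    {"slide": [0, 0.4, 0], "dr": [0, 0, 0.6], "jaw": 1},
    {"slide": [0, 0.4, 0], "dr": [0, 0, 0.7], "jaw": 1},
    {"slide": [0, 0.4, 0], "dr": [0, 0, 0.8], "jaw": 1},
    {"slide": [0, 0.4, 0], "dr": [0, 0, 0.9], "jaw": 1},
    {"slide": [0, 0.4, 0], "dr": [0, 0, 1.0], "jaw": 1},
    {"slide": [0, 0.4, 0], "dr": [0, 0, 1.1], "jaw": 1},
    {"slide": [0, 0.4, 0], "dr": [0, 0, 1.2], "jaw": 1},
    {"slide": [0, 0.4, 0], "dr": [0, 0, 1.3], "jaw": 1},
    {"slide": [0, 0.4, 0], "dr": [0, 0, 1.4], "jaw": 1},
    {"slide": [0, 0.4, 0], "dr": [0, 0, 1.4], "jaw": 1},
  ],
)

```text
t: 5.4
tool_pos: [0.6858, 0.0828, 0.2548]
orientation: [2.868, 1.279, 0.006]
force: [11.2, 1.4, -7.9]
opening: 0.0138
gripper_force: 15.0
```

```bash
sed -i "s/s\['opening'\].round(4)/round(s['opening'],4)/" st.py; python3 st.py
```

```text
5.4 [0.6858 0.0828 0.2548] Ftool [8.48 7.35 7.92] Ttool [-1.312  1.545  0.091] 0.0138 14.993948936462402 yaw -41.93 [0.05 0.47 1.35 0.   1.31 0.78]
```

>>> servo_tool(
  increments=[
    {"slide": [1.0, 1.1, 0], "dr": [0, 0, 0.1], "jaw": 1},
    {"slide": [1.0, 1.1, 0], "dr": [0, 0, 0.2], "jaw": 1},
    {"slide": [1.0, 1.1, 0], "dr": [0, 0, 0.3], "jaw": 1},
    {"slide": [1.0, 1.1, 0], "dr": [0, 0, 0.4], "jaw": 1},
    {"slide": [1.0, 1.1, 0], "dr": [0, 0, 0.5], "jaw": 1},
    {"slide": [1.0, 1.1, 0], "dr": [0, 0, 0.6], "jaw": 1},
    {"slide": [1.0, 1.1, 0], "dr": [0, 0, 0.7], "jaw": 1},
    {"slide": [1.0, 1.1, 0], "dr": [0, 0, 0.8], "jaw": 1},
    {"slide": [1.0, 1.1, 0], "dr": [0, 0, 0.9], "jaw": 1},
    {"slide": [1.0, 1.1, 0], "dr": [0, 0, 1.0], "jaw": 1},
    {"slide": [1.0, 1.1, 0], "dr": [0, 0, 1.05], "jaw": 1},
    {"slide": [1.0, 1.1, 0], "dr": [0, 0, 1.1], "jaw": 1},
    {"slide": [1.0, 1.1, 0], "dr": [0, 0, 1.1], "jaw": 1},
  ],
)

```text
t: 6.7
tool_pos: [0.6867, 0.0819, 0.2548]
orientation: [3.114, -0.406, 0.003]
force: [6.4, -3.2, -3.5]
opening: 0.0143
gripper_force: 15.0
```

```bash
python3 st.py
```

```text
6.7 [0.6867 0.0819 0.2548] Ftool [7.04 1.46 3.52] Ttool [-0.204  1.014  0.06 ] 0.0143 14.996648132801056 yaw -104.87 [ 0.05  0.48  1.35 -0.    1.31  1.88]
```

>>> servo_tool(
  increments=[
    {"slide": [0.8, 0.2, 0], "dr": [0, 0, 0.03], "jaw": 1},
    {"slide": [0.8, 0.2, 0], "dr": [0, 0, 0.06], "jaw": 1},
    {"slide": [0.8, 0.2, 0], "dr": [0, 0, 0.08], "jaw": 1},
    {"slide": [0.8, 0.2, 0], "dr": [0, 0, 0.1], "jaw": 1},
    {"slide": [0.8, 0.2, 0], "dr": [0, 0, 0.1], "jaw": 1},
  ],
)

```text
t: 7.2
tool_pos: [0.6869, 0.0819, 0.2548]
orientation: [3.09, -0.56, -0.0]
force: [1.9, -5.3, -1.5]
opening: 0.0143
gripper_force: 15.4
```

```bash
python3 st.py
```

```text
7.2 [0.6869 0.0819 0.2548] Ftool [3.61 4.33 1.48] Ttool [-0.69   0.564 -0.3  ] 0.0143 15.390737056732178 yaw -110.55 [ 0.04  0.48  1.35 -0.    1.32  1.97]
```

>>> servo_tool(
  increments=[
    {"slide": [0, 0, 0], "dr": [0, 0, 0.02], "jaw": 1},
    {"slide": [0, 0, 0], "dr": [0, 0, 0.04], "jaw": 1},
    {"slide": [0, 0, 0], "dr": [0, 0, 0.04], "jaw": 1},
  ],
)

```text
t: 7.5
tool_pos: [0.6869, 0.0819, 0.2548]
orientation: [3.078, -0.622, -0.0]
force: [2.2, -6.1, -0.3]
opening: 0.0143
gripper_force: 15.9
```

```bash
python3 st.py
```

```text
7.5 [0.6869 0.0819 0.2548] Ftool [4.37 4.77 0.28] Ttool [-0.689  0.475 -0.393] 0.0143 15.852935562143102 yaw -112.85 [ 0.04  0.48  1.35 -0.    1.32  2.01]
```

>>> servo_tool(
  increments=[
    {"slide": [0, 0, 0], "dr": [0, 0, 0], "jaw": 0},
    {"slide": [0, 0, 0], "dr": [0, 0, 0], "jaw": 0},
    {"slide": [0, 0, 0], "dr": [0, 0, 0], "jaw": 0},
    {"slide": [0, 0, 0], "dr": [0, 0, 0], "jaw": 0},
    {"slide": [0, 0, -30], "dr": [0, 0, 0], "jaw": 0},
    {"slide": [0, 0, -80], "dr": [0, 0, 0], "jaw": 0},
    {"slide": [0, 0, -80], "dr": [0, 0, 0], "jaw": 0},
    {"slide": [0, 0, -80], "dr": [0, 0, 0], "jaw": 0},
  ],
)

```text
t: 8.3
tool_pos: [0.6877, 0.0827, 0.3376]
orientation: [-3.079, 0.619, -0.007]
force: [0.6, -0.8, 0.2]
opening: 0.0739
gripper_force: 0.0
```

```bash
python3 -c "
from h import *
goto((.484,-.245,.15),-101.8)"; python3 st.py
```

```text
slide [-61.1 381.   19.5] dr [-0.0018 -0.0044 -0.1912]
8.3 [0.6877 0.0827 0.3376] Ftool [ 0.83  0.48 -0.15] Ttool [-0.064 -0.162 -0.007] 0.0739 0.0 yaw -112.75 [0.05 0.41 1.28 0.   1.45 2.01]
```

>>> servo_tool(
  increments=[
    {"slide": [-61.1, 381, 19], "dr": [0, 0, -0.191], "jaw": 0},
    {"slide": [-61.1, 381, 19], "dr": [0, 0, -0.191], "jaw": 0},
    {"slide": [-61.1, 381, 19], "dr": [0, 0, -0.191], "jaw": 0},
    {"slide": [-61.1, 381, 19], "dr": [0, 0, -0.191], "jaw": 0},
    {"slide": [-61.1, 381, 19], "dr": [0, 0, -0.191], "jaw": 0},
    {"slide": [-61.1, 381, 19], "dr": [0, 0, -0.191], "jaw": 0},
    {"slide": [-61.1, 381, 19], "dr": [0, 0, -0.191], "jaw": 0},
    {"slide": [-61.1, 381, 19], "dr": [0, 0, -0.191], "jaw": 0},
    {"slide": [-61.1, 381, 19], "dr": [0, 0, -0.191], "jaw": 0},
    {"slide": [-61.1, 381, 19], "dr": [0, 0, -0.191], "jaw": 0},
    {"slide": [-61.1, 381, 19], "dr": [0, 0, -0.191], "jaw": 0},
    {"slide": [-61.1, 381, 19], "dr": [0, 0, -0.191], "jaw": 0},
  ],
)

```text
t: 9.5
tool_pos: [0.4838, -0.244, 0.3153]
orientation: [-3.125, 0.321, 0.001]
force: [-0.2, -0.5, 0.2]
opening: 0.0928
gripper_force: 0.0
```

```bash
cat > look.py <<'E'
from h import *
im,de=read_camera('top'); np.savez('/tmp/top',im=im,de=de); C=cloud('top',de)
print('dialbar',feat(C,(225,140,265,190),.085,.1))
for b in [(118,200,215,295)]: 
    c=C[b[1]:b[3],b[0]:b[2]]; m=((c[...,2]>.042)&(c[...,2]<.06)).astype(np.uint8)
    n,l,st,ce=cv2.connectedComponentsWithStats(m)
    for i in range(1,n):
        if st[i,4]>40:
            q=(c[l==i][:,:2]*1000).astype(np.float32); print('ad',st[i,4],cv2.minEnclosingCircle(q),q.mean(0))
E
python3 look.py; python3 st.py; python3 -c "
from h import *
goto((.484,-.245,.055),-101.8); save('c3.png',np.load('/tmp/top.npz')['im'],(220,136,310,194),8.8)"
```

```text
dialbar (140, array([0.6842, 0.0824, 0.0936]), array([684.8,  82.8]), array([14.4, 41.7]), 71.8)
ad 120 ((558.0110473632812, 212.0261993408203), 16.232839584350586) [559.02655 210.96597]
ad 138 ((547.1246337890625, 305.33868408203125), 16.802597045898438) [547.3223 305.1479]
ad 159 ((446.9150390625, 320.32928466796875), 17.86812400817871) [446.89096 319.4884 ]
9.55 [ 0.4838 -0.244   0.3154] Ftool [-0.42  0.23 -0.24] Ttool [-0.052 -0.164 -0.024] 0.0931 0.0 yaw -101.7 [-0.56  0.03  1.75  0.    1.35  1.21]
 slide [ 0.4  0.9 93.4] dr [-0.0004  0.0004  0.0017]
```

View pics/c3.png

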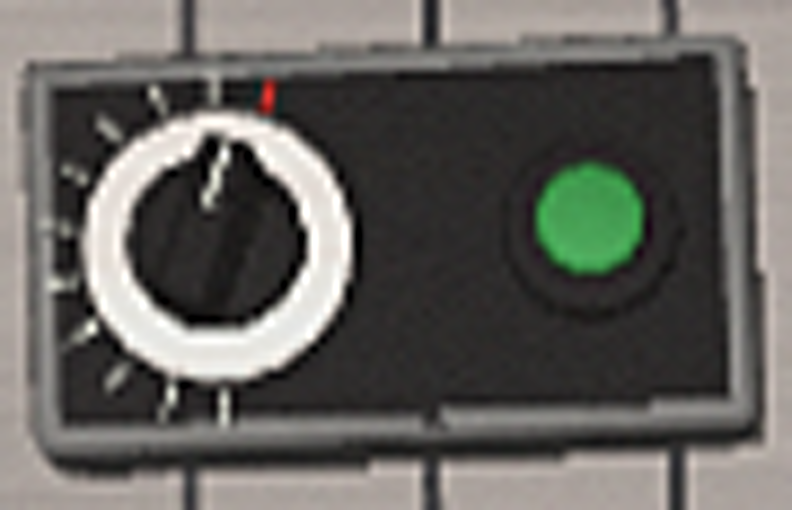

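>>> servo_tool(
  increments=[
    {"slide": [2.5, 1, 30], "dr": [0, 0, 0], "jaw": 0},
    {"slide": [2.5, 1, 60], "dr": [0, 0, 0], "jaw": 0},
    {"slide": [2.5, 1, 80], "dr": [0, 0, 0], "jaw": 0},
    {"slide": [2.5, 1, 92], "dr": [0, 0, 0], "jaw": 0.5},
    {"slide": [2.5, 1, 92], "dr": [0, 0, 0], "jaw": 1},
    {"slide": [2.5, 1, 92], "dr": [0, 0, 0], "jaw": 1},
    {"slide": [2.5, 1, 92], "dr": [0, 0, 0], "jaw": 1},
    {"slide": [2.5, 1, 92], "dr": [0, 0, 0], "jaw": 1},
    {"slide": [2.5, 1, 92], "dr": [0, 0, 0], "jaw": 1},
    {"slide": [2.5, 1, 92], "dr": [0, 0, 0], "jaw": 1},
    {"slide": [2.5, 1, 92], "dr": [0, 0, 0], "jaw": 1},
    {"slide": [2.5, 1, 92], "dr": [0, 0, 0], "jaw": 1},
    {"slide": [2.5, 1, 92], "dr": [0, 0, 0], "jaw": 1},
    {"slide": [2.5, 1, 92], "dr": [0, 0, 0], "jaw": 1},
    {"slide": [2.5, 1, 92], "dr": [0, 0, 0], "jaw": 1},
    {"slide": [2.5, 1, 92], "dr": [0, 0, 0], "jaw": 1},
  ],
  force=50,
)

```text
t: 11.15
tool_pos: [0.4855, -0.2465, 0.2237]
orientation: [-3.125, 0.323, 0.0]
force: [0.2, 1.6, 1.4]
opening: 0.0136
gripper_force: 50.0
```

```bash
python3 st.py
```

```text
11.15 [ 0.4855 -0.2465  0.2237] Ftool [-0.11 -1.57 -1.36] Ttool [ 0.24  -0.25   0.049] 0.0136 49.99989151954651 yaw -101.81 [-0.56  0.15  1.82  0.    1.18  1.21]
```

>>> servo_tool(
  increments=[
    {"slide": [0, 0, -10], "dr": [0, 0, 0], "jaw": 1},
    {"slide": [0, 0, -25], "dr": [0, 0, 0], "jaw": 1},
    {"slide": [0, 0, -45], "dr": [0, 0, 0], "jaw": 1},
    {"slide": [0, 0, -65], "dr": [0, 0, 0], "jaw": 1},
    {"slide": [0, 0, -75], "dr": [0, 0, 0], "jaw": 1},
    {"slide": [-2, -20, -75], "dr": [0, 0, 0], "jaw": 1},
    {"slide": [-5, -50, -75], "dr": [0, 0, 0], "jaw": 1},
    {"slide": [-8, -80, -75], "dr": [0, 0, 0], "jaw": 1},
    {"slide": [-11.2, -110, -75], "dr": [0, 0, 0], "jaw": 1},
    {"slide": [-14.3, -140, -75], "dr": [0, 0, 0], "jaw": 1},
    {"slide": [-17.4, -170, -75], "dr": [0, 0, 0], "jaw": 1},
    {"slide": [-20.4, -200, -75], "dr": [0, 0, 0], "jaw": 1},
    {"slide": [-23, -225, -75], "dr": [0, 0, 0], "jaw": 1},
    {"slide": [-24, -234.5, -75], "dr": [0, 0, 0], "jaw": 1},
    {"slide": [-24, -234.5, -75], "dr": [0, 0, 0], "jaw": 1},
    {"slide": [-24, -234.5, -75], "dr": [0, 0, 0], "jaw": 1},
  ],
)

```text
t: 12.75
tool_pos: [0.5099, -0.0127, 0.2987]
orientation: [3.124, -0.323, -0.0]
force: [0.2, 0.5, -7.5]
opening: 0.0139
gripper_force: 50.0
```

```bash
python3 st.py
python3 - <<'E'
from h import *
im,de=read_camera('top'); np.savez('/tmp/top',im=im,de=de); save('t1.png',im,(200,130,360,250),5)
im,de=read_camera('scene'); np.savez('/tmp/scene',im=im,de=de); save('s1.png',im,(190,120,390,270),4)
E
```

```text
12.75 [ 0.5099 -0.0127  0.2987] Ftool [ 0.06 -0.55  7.5 ] Ttool [-0.071 -0.087  0.061] 0.0139 49.99612212181091 yaw -101.79 [-0.13 -0.04  1.86 -0.    1.32  1.65]
```

View pics/s1.png

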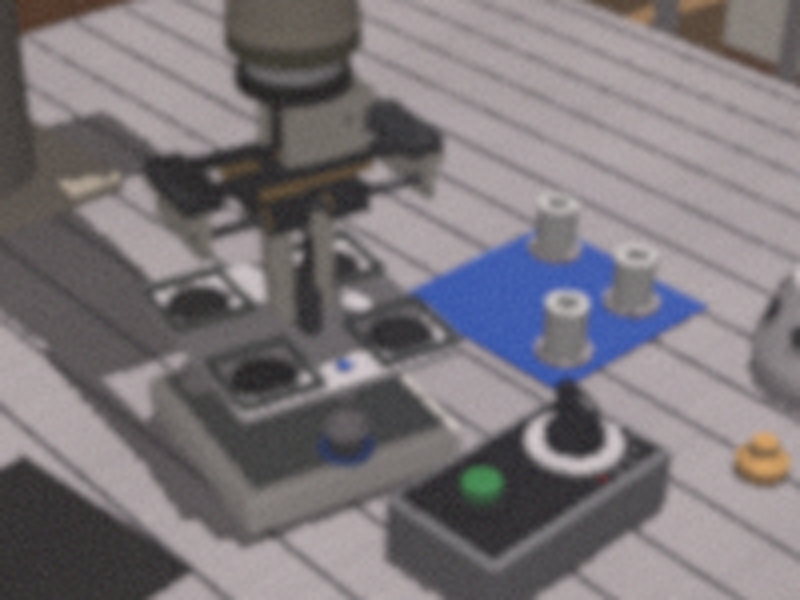

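Run:
```python
from h import *
d=np.load('/tmp/top.npz');C=cloud('top',d['de'])
print(feat(C,(225,180,345,300),.098,.122)); print(feat(C,(225,180,345,300),.030,.040))
```

```text
(831, array([ 0.4686, -0.0052,  0.1085]), array([508.5,  -7.6]), array([144.1, 177. ]), 82.5)
(42, array([0.636 , 0.0482, 0.036 ]), array([636.2,  39.8]), array([  1.6, 173.7]), 1.7)
```

```bash
python3 - <<'E'
from h import *
d=np.load('/tmp/scene.npz');hsv=cv2.cvtColor(d['im'],cv2.COLOR_RGB2HSV);C=cloud('scene',d['de'])
blue=(abs(hsv[...,0].astype(int)-112)<18)&(hsv[...,1]>90)
for b in [(268,205,285,218),(262,218,295,240)]: 
  ys,xs=np.nonzero(blue[b[1]:b[3],b[0]:b[2]]); print(len(xs),xs.mean()+b[0],ys.mean()+b[1],feat(C,b,0,.2,blue)[:2], onz('scene',[(xs.mean()+b[0],ys.mean()+b[1])],.1075))
print(onz('scene',[(276.25,211.25)],.1085))
t=np.load('/tmp/scene.npz')
E
python3 -c "
import math;a=math.radians(-11.7)
print('expected dot (64mm) robot', 509.9+65.5*math.cos(a), -12.7+65.5*math.sin(a))"
```

```text
expected dot (64mm) robot 574.0390940957257 -25.982567845851566Traceback (most recent call last):
  File "<stdin>", line 5, in <module>
  File "h.py", line 28, in feat
    return len(q),q.mean(0).round(4),np.round(r[0],1),np.round(r[1],1),round(r[2],1)
                                              ~^^^
TypeError: 'NoneType' object is not subscriptable
```

>>> servo_tool(
  increments=[
    {"slide": [0, 0, 8], "dr": [0, 0, 0], "jaw": 1},
    {"slide": [0, 0, 15], "dr": [0, 0, 0], "jaw": 1},
    {"slide": [0, 0, 20], "dr": [0, 0, 0], "jaw": 1},
    {"slide": [0, 0, 23], "dr": [0, 0, 0], "jaw": 1},
    {"slide": [0, 0, 25], "dr": [0, 0, 0], "jaw": 1},
    {"slide": [0, 0, 26], "dr": [0, 0, 0], "jaw": 1},
    {"slide": [0, 0, 26], "dr": [0, 0, 0], "jaw": 1},
    {"slide": [0, 0, 26], "dr": [0, 0, 0], "jaw": 1},
  ],
)

```text
t: 13.65
tool_pos: [0.5101, -0.0122, 0.273]
orientation: [3.125, -0.323, 0.001]
force: [-0.3, 0.8, -7.2]
opening: 0.0136
gripper_force: 50.0
```

```bash
python3 st.py
```

```text
13.65 [ 0.5101 -0.0122  0.273 ] Ftool [-0.48 -0.74  7.17] Ttool [-0.052 -0.109 -0.031] 0.0136 49.99618113040924 yaw -101.81 [-0.12 -0.01  1.88 -0.    1.27  1.65]
```

>>> servo_tool(
  increments=[
    {"slide": [0, 0, 1], "dr": [0, 0, 0], "jaw": 1},
    {"slide": [0, 0, 2], "dr": [0, 0, 0], "jaw": 1},
    {"slide": [0, 0, 2], "dr": [0, 0, 0], "jaw": 1},
  ],
)

```text
t: 13.95
tool_pos: [0.5101, -0.0122, 0.2708]
orientation: [-3.125, 0.323, -0.0]
force: [0.8, -0.1, -7.2]
opening: 0.0141
gripper_force: 50.0
```

```bash
python3 st.py
```

```text
13.95 [ 0.5101 -0.0122  0.2708] Ftool [ 0.82 -0.06  7.23] Ttool [ 0.064 -0.162 -0.047] 0.0141 50.00281870365143 yaw -101.81 [-0.12 -0.    1.88  0.    1.27  1.65]
```

Still free at 0.8 mm above; lateral fit is good. Lower a last bit.

>>> servo_tool(
  increments=[
    {"slide": [0, 0, 0.6], "dr": [0, 0, 0], "jaw": 1},
    {"slide": [0, 0, 1.0], "dr": [0, 0, 0], "jaw": 1},
    {"slide": [0, 0, 1.0], "dr": [0, 0, 0], "jaw": 1},
  ],
)

```text
t: 14.25
tool_pos: [0.5101, -0.0123, 0.2705]
orientation: [3.125, -0.323, 0.001]
force: [-4.6, 0.4, 2.7]
opening: 0.0139
gripper_force: 50.0
```

```bash
python3 st.py
```

```text
14.25 [ 0.5101 -0.0123  0.2705] Ftool [-4.6   0.52 -2.66] Ttool [-0.029 -0.936 -0.092] 0.0139 50.01296103000641 yaw -101.81 [-0.12 -0.    1.88 -0.    1.26  1.65]
```

>>> servo_tool(
  increments=[
    {"slide": [0, 0, 0], "dr": [0, 0, 0], "jaw": 0.7},
    {"slide": [0, 0, 0], "dr": [0, 0, 0], "jaw": 0.6},
    {"slide": [0, 0, 0], "dr": [0, 0, 0], "jaw": 0.5},
    {"slide": [0, 0, 0], "dr": [0, 0, 0], "jaw": 0.4},
    {"slide": [0, 0, 0], "dr": [0, 0, 0], "jaw": 0.4},
    {"slide": [0, 0, 0], "dr": [0, 0, 0], "jaw": 0.4},
    {"slide": [0, 0, -20], "dr": [0, 0, 0], "jaw": 0.4},
    {"slide": [0, 0, -50], "dr": [0, 0, 0], "jaw": 0.4},
    {"slide": [0, 0, -80], "dr": [0, 0, 0], "jaw": 0.4},
    {"slide": [0, 0, -80], "dr": [0, 0, 0], "jaw": 0.4},
  ],
)

```text
t: 15.25
tool_pos: [0.5115, -0.0124, 0.3548]
orientation: [3.125, -0.323, 0.012]
force: [0.8, 0.7, 0.2]
opening: 0.0558
gripper_force: 0.0
```

```bash
python3 st.py; python3 -c "
from h import *
goto((.549,.304,.16),-70,'a'); goto((.549,.304,.16),110,'b');goto((.5605,.210,.16),-101.8,'c')"
```

```text
15.25 [ 0.5115 -0.0124  0.3548] Ftool [ 0.65 -0.9  -0.21] Ttool [ 0.008 -0.18  -0.018] 0.0558 0.0 yaw -101.81 [-0.12 -0.09  1.8  -0.    1.42  1.65]
a slide [ -28.3 -317.4   27.8] dr [ 0.0016 -0.0079 -0.5552]
b slide [ -28.3 -317.4   27.8] dr [-1.0500e-02 -2.1000e-03  2.5863e+00]
c slide [   2.2 -227.7   28. ] dr [-0.0006 -0.0079 -0.0002]
```

>>> servo_tool(
  increments=[
    {"slide": [1, -50, 0], "dr": [0, 0, 0], "jaw": 0.25},
    {"slide": [1, -100, 0], "dr": [0, 0, 0], "jaw": 0.25},
    {"slide": [2, -150, 0], "dr": [0, 0, 0], "jaw": 0.25},
    {"slide": [2, -200, 20], "dr": [0, 0, 0], "jaw": 0.25},
    {"slide": [2.2, -227.7, 40], "dr": [0, 0, 0], "jaw": 0.25},
    {"slide": [2.2, -227.7, 60], "dr": [0, 0, 0], "jaw": 0.25},
    {"slide": [2.2, -227.7, 60], "dr": [0, 0, 0], "jaw": 0.25},
    {"slide": [2.2, -227.7, 60], "dr": [0, 0, 0], "jaw": 0.25},
  ],
)

```text
t: 16.05
tool_pos: [0.5584, 0.2099, 0.289]
orientation: [3.124, -0.323, -0.003]
force: [0.5, -0.3, 0.6]
opening: 0.07
gripper_force: 0.0
```

```bash
python3 look.py; python3 st.py
python3 - <<'E'
from h import *
d=np.load('/tmp/top.npz');im=d['im'];C=cloud('top',d['de'])
print('plate',feat(C,(225,180,350,300),.072,.084),'walls',feat(C,(225,180,350,300),.0815,.092),'web',feat(C,(260,225,310,275),.1,.125))
for x,y in [(52,0),(-52,0),(0,52),(0,-52),(70,0),(-75,0),(0,75),(0,-75)]:
  a=np.radians(-11.7);w=np.array([.508+(x*np.cos(a)-y*np.sin(a))/1000,-.011+(x*np.sin(a)+y*np.cos(a))/1000])
  dd=np.hypot(C[...,0]-w[0],C[...,1]-w[1]); m=(dd<.006)&(C[...,2]>.06)&(C[...,2]<.09); print((x,y),m.sum(),C[m][:,2].mean().round(4),end=' ')
goto((.5605,.210,.036),-101.8)
save('t2.png',im,(90,130,350,310),3)
E
```

```text
dialbar (140, array([0.6842, 0.0824, 0.0936]), array([685.1,  82.6]), array([14.6, 43. ]), 71.2)
ad 157 ((447.2408142089844, 319.6513366699219), 18.017295837402344) [446.80942 319.31815]
16.1 [0.5589 0.2097 0.2902] Ftool [ 0.24  0.98 -1.51] Ttool [-0.014 -0.169  0.019] 0.0699 0.0 yaw -101.85 [ 0.27  0.2   1.62 -0.    1.32  2.05]
plate (5559, array([ 0.5077, -0.0111,  0.0785]), array([508. , -10.7]), array([168.9, 166.6]), 78.6) walls (1027, array([ 0.507 , -0.0133,  0.0849]), array([507.7, -11.5]), array([165.8, 165. ]), 78.4) web (169, array([ 0.507 , -0.0107,  0.1132]), array([507. , -10.8]), array([14. , 49.8]), 78.0)
(52, 0) 25 0.0782 (-52, 0) 27 0.0783 (0, 52) 23 0.0781 (0, -52) 27 0.0783 (70, 0) 25 0.0791 (-75, 0) 26 0.0784 (0, 75) 24 0.0771 (0, -75) 27 0.0784  slide [ 1.4 -0.6 87.2] dr [ 0.     -0.0003 -0.0009]
```

View pics/t2.png

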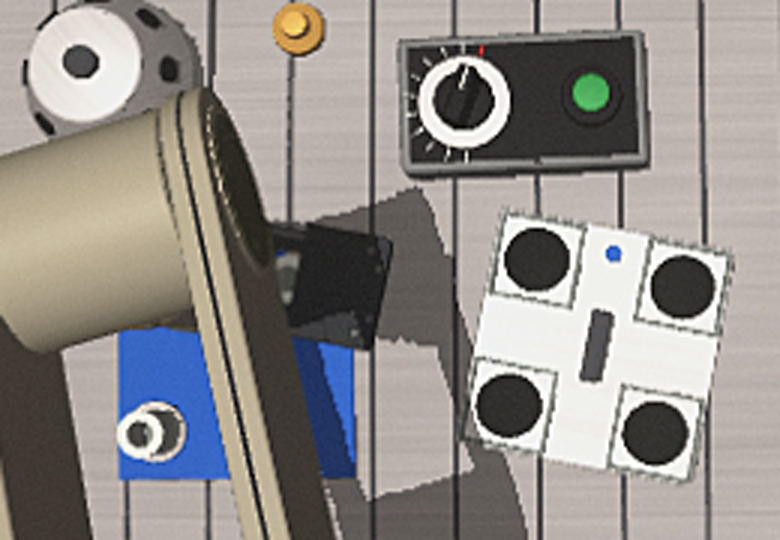

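>>> servo_tool(
  increments=[
    {"slide": [2, -0.5, 30], "dr": [0, 0, 0], "jaw": 0.25},
    {"slide": [2, -0.5, 60], "dr": [0, 0, 0], "jaw": 0.25},
    {"slide": [2, -0.5, 80], "dr": [0, 0, 0], "jaw": 0.25},
    {"slide": [2, -0.5, 87], "dr": [0, 0, 0], "jaw": 0.25},
    {"slide": [2, -0.5, 87], "dr": [0, 0, 0], "jaw": 0.6},
    {"slide": [2, -0.5, 87], "dr": [0, 0, 0], "jaw": 1},
    {"slide": [2, -0.5, 87], "dr": [0, 0, 0], "jaw": 1},
    {"slide": [2, -0.5, 87], "dr": [0, 0, 0], "jaw": 1},
    {"slide": [2, -0.5, 87], "dr": [0, 0, 0], "jaw": 1},
    {"slide": [2, -0.5, 87], "dr": [0, 0, 0], "jaw": 1},
    {"slide": [2, -0.5, 87], "dr": [0, 0, 0], "jaw": 1},
  ],
  force=30,
)

```text
t: 17.2
tool_pos: [0.5612, 0.2104, 0.2036]
orientation: [-3.125, 0.323, -0.002]
force: [-0.6, -0.4, 5.8]
opening: 0.0335
gripper_force: 30.0
```

```bash
cat > pk.py <<'E'
from h import *
import sys
a=np.radians(-11.7); c=np.array([.5100,-.0122])
sx,sy=float(sys.argv[1]),float(sys.argv[2]); ad=float(sys.argv[3]) if len(sys.argv)>3 else .031
p=c+np.array([[np.cos(a),-np.sin(a)],[np.sin(a),np.cos(a)]])@[sx*.052,sy*.052]
goto((*p,.0785+ad),-101.7,'pocket')
E
python3 st.py; python3 pk.py 1 1
```

```text
17.2 [0.5612 0.2104 0.2036] Ftool [-0.5   0.47 -5.83] Ttool [-0.235 -0.341 -0.024] 0.0335 30.001192688941956 yaw -101.81 [ 0.27  0.31  1.67 -0.    1.16  2.05]
pocket slide [ 47.4 176.2 -72.9] dr [-0.0005 -0.0011 -0.0019]
```

>>> servo_tool(
  increments=[
    {"slide": [0, 0, -20], "dr": [0, 0, 0], "jaw": 1},
    {"slide": [0, 0, -60], "dr": [0, 0, 0], "jaw": 1},
    {"slide": [0, 0, -100], "dr": [0, 0, 0], "jaw": 1},
    {"slide": [5, 20, -110], "dr": [0, 0, 0], "jaw": 1},
    {"slide": [15, 60, -110], "dr": [0, 0, 0], "jaw": 1},
    {"slide": [27, 100, -110], "dr": [0, 0, 0], "jaw": 1},
    {"slide": [38, 140, -110], "dr": [0, 0, 0], "jaw": 1},
    {"slide": [45, 165, -110], "dr": [0, 0, 0], "jaw": 1},
    {"slide": [47.5, 176, -110], "dr": [0, 0, 0], "jaw": 1},
    {"slide": [47.5, 176, -110], "dr": [0, 0, 0], "jaw": 1},
    {"slide": [47.5, 176, -110], "dr": [0, 0, 0], "jaw": 1},
  ],
)

```text
t: 18.3
tool_pos: [0.5712, 0.029, 0.3125]
orientation: [-3.124, 0.323, 0.001]
force: [0.5, 0.8, -0.8]
opening: 0.0335
gripper_force: 30.0
```

```bash
python3 st.py; python3 pk.py 1 1 .0326
```

```text
18.3 [0.5712 0.029  0.3125] Ftool [ 0.38 -0.85  0.81] Ttool [ 0.001 -0.162 -0.024] 0.0335 29.99996244907379 yaw -101.81 [-0.04  0.12  1.67  0.    1.35  1.74]
pocket slide [ 0.5  0.8 34.4] dr [-0.0005  0.0005 -0.002 ]
```

>>> servo_tool(
  increments=[
    {"slide": [0.5, 0.5, 15], "dr": [0, 0, 0], "jaw": 1},
    {"slide": [0.5, 0.5, 25], "dr": [0, 0, 0], "jaw": 1},
    {"slide": [0.5, 0.5, 29], "dr": [0, 0, 0], "jaw": 1},
    {"slide": [0.5, 0.5, 32], "dr": [0, 0, 0], "jaw": 1},
    {"slide": [0.5, 0.5, 33.5], "dr": [0, 0, 0], "jaw": 1},
    {"slide": [0.5, 0.5, 33.5], "dr": [0, 0, 0], "jaw": 1},
  ],
)

```text
t: 18.9
tool_pos: [0.5717, 0.0278, 0.2792]
orientation: [3.125, -0.323, -0.0]
force: [-0.7, -0.5, 1.0]
opening: 0.0336
gripper_force: 30.0
```

```bash
python3 st.py; python3 pk.py 1 1 .0326
```

```text
18.9 [0.5717 0.0278 0.2792] Ftool [-0.55  0.68 -1.04] Ttool [-0.036 -0.149 -0.005] 0.0336 29.99985784292221 yaw -101.8 [-0.04  0.15  1.7  -0.    1.29  1.74]
pocket slide [-0.3 -0.3  1.1] dr [ 0.      0.0001 -0.0018]
```

>>> servo_tool(
  increments=[
    {"slide": [0, 0, 0.8], "dr": [0, 0, 0], "jaw": 1},
    {"slide": [0, 0, 0.8], "dr": [0, 0, 0], "jaw": 0.55},
    {"slide": [0, 0, 0.8], "dr": [0, 0, 0], "jaw": 0.4},
    {"slide": [0, 0, 0.8], "dr": [0, 0, 0], "jaw": 0.4},
    {"slide": [0, 0, 0.8], "dr": [0, 0, 0], "jaw": 0.4},
    {"slide": [0, 0, -25], "dr": [0, 0, 0], "jaw": 0.4},
    {"slide": [0, 0, -60], "dr": [0, 0, 0], "jaw": 0.4},
    {"slide": [0, -40, -70], "dr": [0, 0, 0], "jaw": 0.4},
    {"slide": [0, -80, -70], "dr": [0, 0, 0], "jaw": 0.25},
    {"slide": [0, -120, -70], "dr": [0, 0, 0], "jaw": 0.25},
    {"slide": [0, -120, -70], "dr": [0, 0, 0], "jaw": 0.25},
  ],
)

```text
t: 20.0
tool_pos: [0.5964, 0.1493, 0.3495]
orientation: [-3.124, 0.317, -0.001]
force: [-0.5, -0.4, -0.2]
opening: 0.0691
gripper_force: 0.0
```

```bash
cat >> look.py <<'E'
a=np.radians(-11.7); c0=np.array([.5077,-.0109]); Q=C[190:305,225:350].reshape(-1,3); Q=Q[(Q[:,2]>.115)&(Q[:,2]<.132)]
L=(Q[:,:2]-c0)@np.array([[np.cos(a),-np.sin(a)],[np.sin(a),np.cos(a)]])*1000
for sx in (1,-1):
    for sy in (1,-1):
        m=(abs(L[:,0]-sx*52)<25)&(abs(L[:,1]-sy*52)<25)
        if m.sum()>20: print('pocket',sx,sy,m.sum(),cv2.minEnclosingCircle(L[m].astype(np.float32)),L[m].mean(0),Q[m][:,2].mean())
E
python3 look.py; python3 st.py; python3 -c "
from h import *
goto((.5495,.304,.0366),-101.7,'ad0');goto((.449,.3185,.0366),-101.7,'ad2')"
```

```text
dialbar (141, array([0.6841, 0.0824, 0.0933]), array([684.8,  82.7]), array([14.5, 41.9]), 71.6)
ad 118 ((547.4029541015625, 305.146484375), 16.509761810302734) [547.7228  302.16785]
pocket 1 1 154 ((51.12969207763672, 51.6419677734375), 16.822261810302734) [51.34197535 51.49981933] 0.12373653859686247
20.05 [0.5962 0.1474 0.3492] Ftool [0.71 0.84 0.64] Ttool [ 0.011 -0.187  0.029] 0.0692 0.0 yaw -101.63 [0.16 0.2  1.51 0.   1.43 1.93]
ad0 slide [ -77.3 -144.   145.6] dr [-0.0003  0.      0.0013]
ad2 slide [-178.7 -137.9  145.6] dr [-0.0003  0.      0.0013]
```

>>> servo_tool(
  increments=[
    {"slide": [-26, -48, 0], "dr": [0, 0, 0], "jaw": 0.25},
    {"slide": [-52, -96, 20], "dr": [0, 0, 0], "jaw": 0.25},
    {"slide": [-77.3, -144, 50], "dr": [0, 0, 0], "jaw": 0.25},
    {"slide": [-77.3, -144, 90], "dr": [0, 0, 0], "jaw": 0.25},
    {"slide": [-77.3, -144, 100], "dr": [0, 0, 0], "jaw": 0.25},
    {"slide": [-77.3, -144, 100], "dr": [0, 0, 0], "jaw": 0.25},
  ],
)

```text
t: 20.65
tool_pos: [0.5486, 0.3007, 0.2455]
orientation: [3.121, -0.322, -0.009]
force: [-0.3, 0.4, -0.7]
opening: 0.0697
gripper_force: 0.0
```

```bash
python3 st.py; python3 -c "
from h import *
goto((.5495,.304,.0366),-101.7,'ad0')"
```

```text
20.65 [0.5486 0.3007 0.2455] Ftool [-0.35 -0.31  0.68] Ttool [-0.011 -0.135  0.009] 0.0697 0.0 yaw -101.79 [ 0.42  0.33  1.56 -0.    1.26  2.2 ]
ad0 slide [ 0.4 -3.6 41.9] dr [ 0.0046  0.0054 -0.0015]
```

>>> servo_tool(
  increments=[
    {"slide": [0, 0, 0], "dr": [0, 0, 0], "jaw": 0.25},
    {"slide": [0, 0, 25], "dr": [0, 0, 0], "jaw": 0.25},
    {"slide": [0, 0, 40], "dr": [0, 0, 0], "jaw": 0.25},
    {"slide": [0, 0, 45], "dr": [0, 0, 0], "jaw": 0.25},
    {"slide": [0, 0, 45], "dr": [0, 0, 0], "jaw": 0.6},
    {"slide": [0, 0, 45], "dr": [0, 0, 0], "jaw": 1},
    {"slide": [0, 0, 45], "dr": [0, 0, 0], "jaw": 1},
    {"slide": [0, 0, 45], "dr": [0, 0, 0], "jaw": 1},
    {"slide": [0, 0, 45], "dr": [0, 0, 0], "jaw": 1},
    {"slide": [0, 0, 45], "dr": [0, 0, 0], "jaw": 1},
    {"slide": [0, 0, 45], "dr": [0, 0, 0], "jaw": 1},
  ],
)

```text
t: 21.75
tool_pos: [0.5503, 0.3021, 0.2048]
orientation: [-3.124, 0.323, -0.001]
force: [-0.7, 0.1, 3.3]
opening: 0.0338
gripper_force: 30.0
```

```bash
python3 st.py; python3 pk.py 1 -1 .0326;python3 pk.py -1 1 .0326
```

```text
21.75 [0.5503 0.3021 0.2048] Ftool [-0.74  0.08 -3.32] Ttool [-0.008 -0.299  0.024] 0.0338 30.00074654817581 yaw -101.81 [0.42 0.38 1.58 0.   1.18 2.2 ]
pocket slide [ 77.  367.8 -73.4] dr [-0.0006 -0.0007 -0.0019]
pocket slide [-27.2 263.9 -73.4] dr [-0.0006 -0.0007 -0.0019]
```

>>> servo_tool(
  increments=[
    {"slide": [0, 0, -20], "dr": [0, 0, 0], "jaw": 1},
    {"slide": [0, 0, -60], "dr": [0, 0, 0], "jaw": 1},
    {"slide": [0, 0, -100], "dr": [0, 0, 0], "jaw": 1},
    {"slide": [-3, 20, -120], "dr": [0, 0, 0], "jaw": 1},
    {"slide": [-7, 60, -120], "dr": [0, 0, 0], "jaw": 1},
    {"slide": [-11, 105, -120], "dr": [0, 0, 0], "jaw": 1},
    {"slide": [-16, 150, -120], "dr": [0, 0, 0], "jaw": 1},
    {"slide": [-20, 195, -120], "dr": [0, 0, 0], "jaw": 1},
    {"slide": [-24, 235, -120], "dr": [0, 0, 0], "jaw": 1},
    {"slide": [-27, 264, -120], "dr": [0, 0, 0], "jaw": 1},
    {"slide": [-27, 264, -110], "dr": [0, 0, 0], "jaw": 1},
    {"slide": [-27, 264, -110], "dr": [0, 0, 0], "jaw": 1},
  ],
)

```text
t: 22.95
tool_pos: [0.4689, 0.0486, 0.3128]
orientation: [-3.125, 0.326, 0.003]
force: [-1.5, 0.3, -0.8]
opening: 0.0338
gripper_force: 30.0
```

```bash
python3 st.py; python3 pk.py -1 1 .0338
```

```text
22.95 [0.4689 0.0486 0.3128] Ftool [-1.55  0.07  0.83] Ttool [ 0.031 -0.176  0.027] 0.0338 29.999822974205017 yaw -101.92 [-0.01 -0.16  1.95  0.    1.36  1.77]
pocket slide [ 0.6 -0.8 33.5] dr [ 0.0001  0.002  -0.0038]
```

>>> servo_tool(
  increments=[
    {"slide": [0.3, 0, 10], "dr": [0, 0, 0], "jaw": 1},
    {"slide": [0.3, 0, 20], "dr": [0, 0, 0], "jaw": 1},
    {"slide": [0.3, 0, 27], "dr": [0, 0, 0], "jaw": 1},
    {"slide": [0.3, 0, 31], "dr": [0, 0, 0], "jaw": 1},
    {"slide": [0.3, 0, 33.5], "dr": [0, 0, 0], "jaw": 1},
    {"slide": [0.3, 0, 33.5], "dr": [0, 0, 0], "jaw": 1},
  ],
)

```text
t: 23.55
tool_pos: [0.4698, 0.0492, 0.2803]
orientation: [3.125, -0.323, -0.001]
force: [0.5, 0.8, -0.6]
opening: 0.0335
gripper_force: 30.0
```

```bash
python3 st.py; python3 pk.py -1 1 .0338
```

```text
23.55 [0.4698 0.0492 0.2803] Ftool [ 0.29 -0.91  0.59] Ttool [ 0.029 -0.164  0.045] 0.0335 29.999773800373077 yaw -101.79 [-0.   -0.12  1.97 -0.    1.29  1.77]
pocket slide [-0.2 -0.1  1. ] dr [ 0.0002  0.0007 -0.0017]
```

>>> servo_tool(
  increments=[
    {"slide": [0, 0, 0.8], "dr": [0, 0, 0], "jaw": 1},
    {"slide": [0, 0, 0.8], "dr": [0, 0, 0], "jaw": 0.55},
    {"slide": [0, 0, 0.8], "dr": [0, 0, 0], "jaw": 0.4},
    {"slide": [0, 0, 0.8], "dr": [0, 0, 0], "jaw": 0.4},
    {"slide": [0, 0, 0.8], "dr": [0, 0, 0], "jaw": 0.4},
    {"slide": [0, 0, -25], "dr": [0, 0, 0], "jaw": 0.4},
    {"slide": [0, 0, -60], "dr": [0, 0, 0], "jaw": 0.4},
    {"slide": [0, -40, -70], "dr": [0, 0, 0], "jaw": 0.4},
    {"slide": [-10, -80, -70], "dr": [0, 0, 0], "jaw": 0.25},
    {"slide": [-20, -120, -70], "dr": [0, 0, 0], "jaw": 0.25},
    {"slide": [-30, -160, -70], "dr": [0, 0, 0], "jaw": 0.25},
    {"slide": [-30, -160, -70], "dr": [0, 0, 0], "jaw": 0.25},
  ],
)

```text
t: 24.75
tool_pos: [0.4726, 0.2156, 0.3509]
orientation: [-3.124, 0.317, 0.0]
force: [0.3, 0.1, 0.6]
opening: 0.0697
gripper_force: 0.0
```

```bash
python3 look.py; python3 st.py
python3 - <<'E'
from h import *
im,de=read_camera('scene'); save('s2.png',im,(190,120,440,300),3.2)
for nm,z in (('hover',.09),('ad2',.037)): goto((.449,.3185,z),-101.7,nm)
E
```

```text
dialbar (139, array([0.6841, 0.0825, 0.0939]), array([685. ,  83.1]), array([15. , 41.7]), 72.2)
pocket 1 1 152 ((51.316558837890625, 51.73337936401367), 16.67179298400879) [51.28828022 51.5168547 ] 0.12403497679068079
pocket -1 1 141 ((-52.739585876464844, 52.13538360595703), 16.60298728942871) [-53.19423524  52.08155217] 0.12389731833874973
24.8 [0.4728 0.2138 0.3507] Ftool [ 0.07  0.9  -1.28] Ttool [-0.074 -0.11  -0.021] 0.0697 0.0 yaw -101.6 [ 0.33 -0.06  1.78  0.    1.42  2.1 ]
hover slide [-45.  -98.9  93.6] dr [0.0005 0.0002 0.0004]
ad2 slide [-44.9 -99.  146.6] dr [0.0005 0.0002 0.0004]
```

View pics/s2.png

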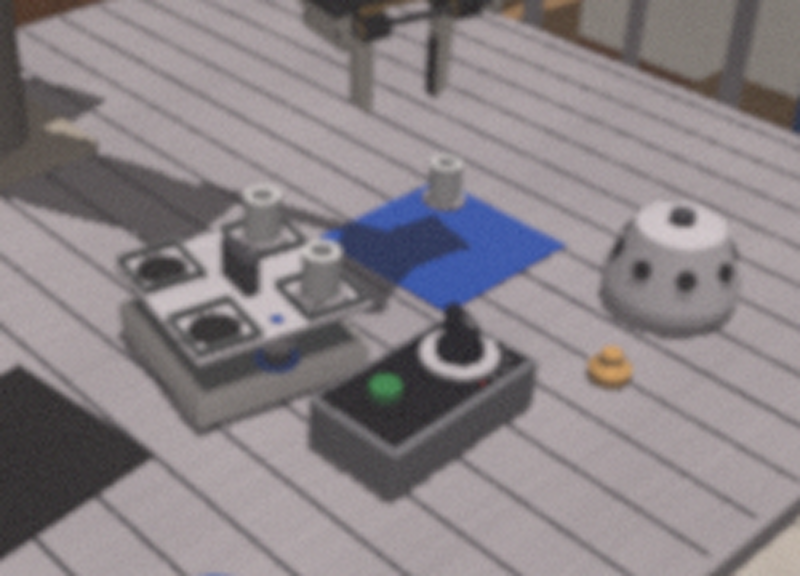

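Run:
```python
from h import *
im,de=read_camera('scene');C=cloud('scene',de)
c=C[160:192,315:345].reshape(-1,3);m=(c[:,2]>.045)&(c[:,2]<.056);print(m.sum(),c[m].mean(0),cv2.minEnclosingCircle((c[m][:,:2]*1000).astype(np.float32)))
print(onz('scene',[(190+446/3.2,120+161/3.2)],.05))
print(C[160:192:6,325:335:5].round(3).tolist())
```

```text
47 [0.45030967 0.31801027 0.04927252] ((449.4902648925781, 320.208251953125), 19.41946792602539)
[[0.44915208 0.31933952 0.05      ]]
[[[0.326, 0.431, 0.001], [0.336, 0.448, -0.001]], [[0.356, 0.4, -0.001], [0.374, 0.406, 0.004]], [[0.446, 0.301, 0.049], [0.458, 0.313, 0.05]], [[0.449, 0.301, 0.027], [0.464, 0.309, 0.03]], [[0.452, 0.3, 0.005], [0.467, 0.308, 0.009]], [[0.478, 0.272, 0.005], [0.487, 0.287, 0.003]]]
```

Unmoved. Pick it.

>>> servo_tool(
  increments=[
    {"slide": [-20, -45, 20], "dr": [0, 0, 0], "jaw": 0.25},
    {"slide": [-40, -90, 50], "dr": [0, 0, 0], "jaw": 0.25},
    {"slide": [-45, -99, 85], "dr": [0, 0, 0], "jaw": 0.25},
    {"slide": [-45, -99, 95], "dr": [0, 0, 0], "jaw": 0.25},
    {"slide": [-45, -99, 95], "dr": [0, 0, 0], "jaw": 0.25},
    {"slide": [-45, -99, 120], "dr": [0, 0, 0], "jaw": 0.25},
    {"slide": [-45, -99, 140], "dr": [0, 0, 0], "jaw": 0.25},
    {"slide": [-45, -99, 146], "dr": [0, 0, 0], "jaw": 0.25},
    {"slide": [-45, -99, 146], "dr": [0, 0, 0], "jaw": 0.6},
    {"slide": [-45, -99, 146], "dr": [0, 0, 0], "jaw": 1},
    {"slide": [-45, -99, 146], "dr": [0, 0, 0], "jaw": 1},
    {"slide": [-45, -99, 146], "dr": [0, 0, 0], "jaw": 1},
    {"slide": [-45, -99, 146], "dr": [0, 0, 0], "jaw": 1},
    {"slide": [-45, -99, 146], "dr": [0, 0, 0], "jaw": 1},
    {"slide": [-45, -99, 146], "dr": [0, 0, 0], "jaw": 1},
  ],
)

```text
t: 26.4
tool_pos: [0.4498, 0.318, 0.2055]
orientation: [-3.124, 0.323, -0.001]
force: [-1.6, -1.0, 6.7]
opening: 0.0338
gripper_force: 30.0
```

```bash
python3 st.py; python3 pk.py -1 -1 .0326;python3 pk.py 1 -1 .0326
```

```text
26.4 [0.4498 0.318  0.2055] Ftool [-1.36  1.3  -6.71] Ttool [-0.237 -0.286 -0.035] 0.0338 30.001357197761536 yaw -101.81 [ 0.52  0.19  1.81 -0.    1.15  2.3 ]
pocket slide [ 74.7 363.  -72.8] dr [-0.0006 -0.0008 -0.0019]
pocket slide [178.7 362.8 -72.7] dr [-0.0006 -0.0008 -0.0019]
```

>>> servo_tool(
  increments=[
    {"slide": [0, 0, -20], "dr": [0, 0, 0], "jaw": 1},
    {"slide": [0, 0, -60], "dr": [0, 0, 0], "jaw": 1},
    {"slide": [0, 0, -100], "dr": [0, 0, 0], "jaw": 1},
    {"slide": [0, 0, -140], "dr": [0, 0, 0], "jaw": 1},
    {"slide": [4, 20, -160], "dr": [0, 0, 0], "jaw": 1},
    {"slide": [12, 60, -160], "dr": [0, 0, 0], "jaw": 1},
    {"slide": [20, 100, -160], "dr": [0, 0, 0], "jaw": 1},
    {"slide": [30, 145, -160], "dr": [0, 0, 0], "jaw": 1},
    {"slide": [39, 190, -160], "dr": [0, 0, 0], "jaw": 1},
    {"slide": [48, 235, -160], "dr": [0, 0, 0], "jaw": 1},
    {"slide": [58, 280, -160], "dr": [0, 0, 0], "jaw": 1},
    {"slide": [67, 325, -160], "dr": [0, 0, 0], "jaw": 1},
    {"slide": [73, 355, -160], "dr": [0, 0, 0], "jaw": 1},
    {"slide": [74.7, 363, -150], "dr": [0, 0, 0], "jaw": 1},
    {"slide": [74.7, 363, -120], "dr": [0, 0, 0], "jaw": 1},
    {"slide": [74.7, 363, -110], "dr": [0, 0, 0], "jaw": 1},
    {"slide": [74.7, 363, -110], "dr": [0, 0, 0], "jaw": 1},
    {"slide": [74.7, 363, -110], "dr": [0, 0, 0], "jaw": 1},
  ],
)

```text
t: 28.2
tool_pos: [0.4484, -0.052, 0.315]
orientation: [-3.125, 0.321, 0.001]
force: [0.6, -0.1, 0.1]
opening: 0.0333
gripper_force: 30.0
```

```bash
python3 st.py; python3 pk.py -1 -1 .0345
```

```text
28.2 [ 0.4484 -0.052   0.315 ] Ftool [ 0.55 -0.06 -0.1 ] Ttool [-0.027 -0.157 -0.021] 0.0333 29.999831914901733 yaw -101.75 [-0.23 -0.22  2.    0.    1.37  1.55]
pocket slide [ 0.3  0.5 35. ] dr [-0.0002  0.0006 -0.0008]
```

>>> servo_tool(
  increments=[
    {"slide": [0.2, 0.2, 10], "dr": [0, 0, 0], "jaw": 1},
    {"slide": [0.2, 0.2, 20], "dr": [0, 0, 0], "jaw": 1},
    {"slide": [0.2, 0.2, 28], "dr": [0, 0, 0], "jaw": 1},
    {"slide": [0.2, 0.2, 32], "dr": [0, 0, 0], "jaw": 1},
    {"slide": [0.2, 0.2, 34], "dr": [0, 0, 0], "jaw": 1},
    {"slide": [0.2, 0.2, 34], "dr": [0, 0, 0], "jaw": 1},
  ],
)

```text
t: 28.8
tool_pos: [0.4484, -0.053, 0.2804]
orientation: [-3.125, 0.323, 0.001]
force: [0.4, -0.5, -1.0]
opening: 0.0337
gripper_force: 30.0
```

```bash
python3 st.py; python3 pk.py -1 -1 .0345
```

```text
28.8 [ 0.4484 -0.053   0.2804] Ftool [0.53 0.36 0.98] Ttool [-0.041 -0.163 -0.011] 0.0337 29.999845325946808 yaw -101.82 [-0.23 -0.18  2.03  0.    1.3   1.55]
pocket slide [ 0.1 -0.4  0.4] dr [-0.      0.0006 -0.002 ]
```

>>> servo_tool(
  increments=[
    {"slide": [0, 0, 0.2], "dr": [0, 0, 0], "jaw": 0.55},
    {"slide": [0, 0, 0.2], "dr": [0, 0, 0], "jaw": 0.4},
    {"slide": [0, 0, 0.2], "dr": [0, 0, 0], "jaw": 0.4},
    {"slide": [0, 0, 0.2], "dr": [0, 0, 0], "jaw": 0.4},
    {"slide": [0, 0, -25], "dr": [0, 0, 0], "jaw": 0.4},
    {"slide": [0, 0, -60], "dr": [0, 0, 0], "jaw": 0.4},
    {"slide": [0, 40, -90], "dr": [0, 0, 0], "jaw": 0.4},
    {"slide": [0, 80, -90], "dr": [0, 0, 0], "jaw": 0.25},
    {"slide": [0, 120, -90], "dr": [0, 0, 0], "jaw": 0},
    {"slide": [0, 160, -90], "dr": [0, 0, 0], "jaw": 0},
    {"slide": [0, 200, -90], "dr": [0, 0, 0], "jaw": 0},
    {"slide": [0, 200, -90], "dr": [0, 0, 0], "jaw": 0},
  ],
)

```text
t: 30.0
tool_pos: [0.4063, -0.2524, 0.3709]
orientation: [3.122, -0.33, 0.0]
force: [-0.7, 0.8, -0.1]
opening: 0.0905
gripper_force: 0.0
```

```bash
python3 look.py; python3 st.py
python3 - <<'E'
from h import *
d=np.load('/tmp/top.npz'); C=cloud('top',d['de']); save('t3.png',d['im'],(90,130,450,310),2.2)
print('walls',feat(C,(225,180,350,300),.0815,.092))
goto((.6875,.0815,.19),-108.2,'dial hover')
E
```

```text
dialbar (138, array([0.6841, 0.0826, 0.0937]), array([684.8,  82.7]), array([13.9, 41.9]), 72.3)
pocket 1 1 150 ((51.39984893798828, 51.82444763183594), 16.801048278808594) [51.46270868 51.58621798] 0.12410127706873252
pocket -1 1 143 ((-52.758644104003906, 52.06340408325195), 16.540809631347656) [-53.37175427  52.02875549] 0.12400138637418029
pocket -1 -1 155 ((-51.811920166015625, -52.262245178222656), 16.835718154907227) [-51.76431191 -52.28381573] 0.12427352658299085
30.05 [ 0.4069 -0.2505  0.3708] Ftool [-0.32 -0.45  0.01] Ttool [-0.027 -0.172 -0.013] 0.0919 0.0 yaw -102.04 [-0.66 -0.19  1.86 -0.    1.47  1.12]
walls (1399, array([ 0.5037, -0.0087,  0.0851]), array([508. , -11.5]), array([165.4, 164.2]), 78.2)
dial hover slide [ 205.2 -383.3   13.7] dr [1.000e-04 1.000e-04 1.076e-01]
```

View pics/t3.png

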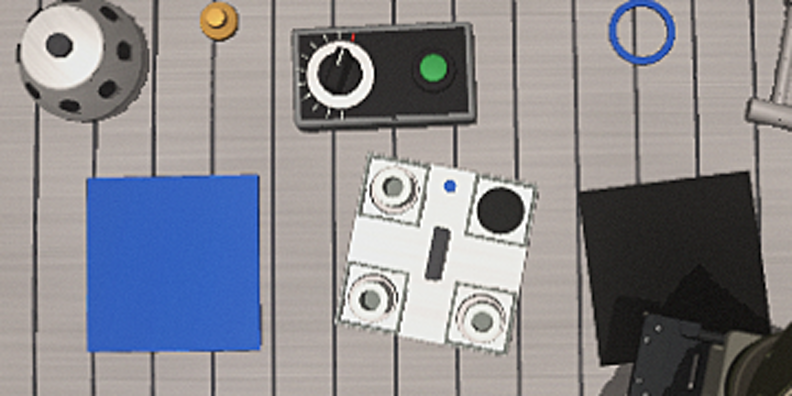

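>>> servo_tool(
  increments=[
    {"slide": [23, -42, 0], "dr": [0, 0, 0.107], "jaw": 0},
    {"slide": [46, -84, 0], "dr": [0, 0, 0.107], "jaw": 0},
    {"slide": [68, -126, 0], "dr": [0, 0, 0.107], "jaw": 0},
    {"slide": [90, -168, 0], "dr": [0, 0, 0.107], "jaw": 0},
    {"slide": [113, -210, 0], "dr": [0, 0, 0.107], "jaw": 0},
    {"slide": [135, -252, 0], "dr": [0, 0, 0.107], "jaw": 0},
    {"slide": [158, -294, 0], "dr": [0, 0, 0.107], "jaw": 0},
    {"slide": [180, -336, 0], "dr": [0, 0, 0.107], "jaw": 0},
    {"slide": [205.2, -383.3, 0], "dr": [0, 0, 0.107], "jaw": 0},
    {"slide": [205.2, -383.3, 20], "dr": [0, 0, 0.107], "jaw": 0},
    {"slide": [205.2, -383.3, 50], "dr": [0, 0, 0.107], "jaw": 0},
    {"slide": [205.2, -383.3, 50], "dr": [0, 0, 0.107], "jaw": 0},
    {"slide": [205.2, -383.3, 50], "dr": [0, 0, 0.107], "jaw": 0},
  ],
)

```text
t: 31.35
tool_pos: [0.6861, 0.0855, 0.3202]
orientation: [3.103, -0.488, -0.004]
force: [0.3, 0.5, 0.2]
opening: 0.093
gripper_force: 0.0
```

```bash
python3 st.py; python3 -c "
from h import *
goto((.6875,.0815,.088),-108.2,'dial')"
```

```text
31.35 [0.6861 0.0855 0.3202] Ftool [ 0.15 -0.55 -0.16] Ttool [-0.07  -0.13  -0.011] 0.093 0.0 yaw -107.89 [0.05 0.42 1.3  0.   1.42 1.93]
dial slide [ 2.7  3.3 65.2] dr [0.0007 0.0024 0.0054]
```

>>> servo_tool(
  increments=[
    {"slide": [0, 0, 0], "dr": [0, 0, 0], "jaw": 0},
    {"slide": [0, 0, 0], "dr": [0, 0, 0], "jaw": 0},
    {"slide": [0, 0, 0], "dr": [0, 0, 0], "jaw": 0},
  ],
)

```text
t: 31.65
tool_pos: [0.6871, 0.0842, 0.3227]
orientation: [-3.102, 0.491, -0.004]
force: [0.0, 0.5, 0.1]
opening: 0.0928
gripper_force: 0.0
```

```bash
python3 -c "
from h import *
goto((.6875,.0815,.088),-108.2,'dial')"
```

```text
dial slide [ 1.   2.5 67.7] dr [-0.001  -0.0024  0.004 ]
```

>>> servo_tool(
  increments=[
    {"slide": [1, 2.5, 20], "dr": [0, 0, 0.004], "jaw": 0},
    {"slide": [1, 2.5, 45], "dr": [0, 0, 0.004], "jaw": 0},
    {"slide": [1, 2.5, 60], "dr": [0, 0, 0.004], "jaw": 0},
    {"slide": [1, 2.5, 67.5], "dr": [0, 0, 0.004], "jaw": 0},
    {"slide": [1, 2.5, 67.5], "dr": [0, 0, 0.004], "jaw": 0.5},
    {"slide": [1, 2.5, 67.5], "dr": [0, 0, 0.004], "jaw": 1},
    {"slide": [1, 2.5, 67.5], "dr": [0, 0, 0.004], "jaw": 1},
    {"slide": [1, 2.5, 67.5], "dr": [0, 0, 0.004], "jaw": 1},
    {"slide": [1, 2.5, 67.5], "dr": [0, 0, 0.004], "jaw": 1},
    {"slide": [1, 2.5, 67.5], "dr": [0, 0, 0.004], "jaw": 1},
    {"slide": [1, 2.5, 67.5], "dr": [0, 0, 0.004], "jaw": 1},
    {"slide": [1, 2.5, 67.5], "dr": [0, 0, 0.004], "jaw": 1},
    {"slide": [1, 2.5, 67.5], "dr": [0, 0, 0.004], "jaw": 1},
    {"slide": [1, 2.5, 67.5], "dr": [0, 0, 0.004], "jaw": 1},
    {"slide": [1, 2.5, 67.5], "dr": [0, 0, 0.004], "jaw": 1},
    {"slide": [1, 2.5, 67.5], "dr": [0, 0, 0.004], "jaw": 1},
  ],
  force=15,
)

```text
t: 33.25
tool_pos: [0.687, 0.0816, 0.2532]
orientation: [3.102, -0.496, -0.0]
force: [0.1, -0.2, 0.1]
opening: 0.0141
gripper_force: 15.0
```

```bash
python3 st.py
```

```text
33.25 [0.687  0.0816 0.2532] Ftool [ 0.15  0.13 -0.14] Ttool [-0.249 -0.195  0.018] 0.0141 14.999438524246216 yaw -108.18 [ 0.04  0.48  1.35 -0.    1.31  1.93]
```

>>> servo_tool(
  increments=[
    {"slide": [0, 0, 0], "dr": [0, 0, -0.1], "jaw": 1},
    {"slide": [0, 0, 0], "dr": [0, 0, -0.2], "jaw": 1},
    {"slide": [0, 0, 0], "dr": [0, 0, -0.3], "jaw": 1},
    {"slide": [0, 0, 0], "dr": [0, 0, -0.4], "jaw": 1},
    {"slide": [0, 0, 0], "dr": [0, 0, -0.5], "jaw": 1},
    {"slide": [0, 0, 0], "dr": [0, 0, -0.6], "jaw": 1},
    {"slide": [0, 0, 0], "dr": [0, 0, -0.7], "jaw": 1},
    {"slide": [0, 0, 0], "dr": [0, 0, -0.8], "jaw": 1},
    {"slide": [0, 0, 0], "dr": [0, 0, -0.9], "jaw": 1},
    {"slide": [0, 0, 0], "dr": [0, 0, -1.0], "jaw": 1},
    {"slide": [0, 0, 0], "dr": [0, 0, -1.1], "jaw": 1},
    {"slide": [0, 0, 0], "dr": [0, 0, -1.2], "jaw": 1},
    {"slide": [0, 0, 0], "dr": [0, 0, -1.3], "jaw": 1},
    {"slide": [0, 0, 0], "dr": [0, 0, -1.36], "jaw": 1},
    {"slide": [0, 0, 0], "dr": [0, 0, -1.396], "jaw": 1},
    {"slide": [0, 0, 0], "dr": [0, 0, -1.396], "jaw": 1},
    {"slide": [0, 0, 0], "dr": [0, 0, -1.396], "jaw": 1},
  ],
)

```text
t: 34.95
tool_pos: [0.6866, 0.0826, 0.2532]
orientation: [-2.694, -1.613, 0.001]
force: [-3.6, 4.4, 2.8]
opening: 0.0141
gripper_force: 15.0
```

```bash
python3 st.py
```

```text
34.95 [0.6866 0.0826 0.2532] Ftool [ 2.17 -5.24 -2.82] Ttool [ 0.946  0.213 -0.073] 0.0141 15.000887364149094 yaw -28.19 [0.05 0.48 1.35 0.   1.31 0.54]
```

>>> servo_tool(
  increments=[
    {"slide": [0, 0, 0], "dr": [0, 0, 0], "jaw": 0.5},
    {"slide": [0, 0, 0], "dr": [0, 0, 0], "jaw": 0.5},
    {"slide": [0, 0, 0], "dr": [0, 0, 0], "jaw": 0.5},
    {"slide": [0, 0, 0], "dr": [0, 0, 0], "jaw": 0.5},
    {"slide": [0, 0, 0], "dr": [0, 0, 0], "jaw": 0.5},
    {"slide": [0, 0, -30], "dr": [0, 0, 0], "jaw": 0.5},
    {"slide": [0, 0, -80], "dr": [0, 0, 0], "jaw": 0.5},
    {"slide": [0, 0, -80], "dr": [0, 0, 0], "jaw": 0.5},
    {"slide": [0, 0, -80], "dr": [0, 0, 0], "jaw": 0.5},
  ],
)

```text
t: 35.85
tool_pos: [0.6878, 0.0817, 0.336]
orientation: [2.694, 1.612, 0.007]
force: [-0.7, -0.3, -0.4]
opening: 0.0465
gripper_force: 0.0
```

```bash
python3 st.py; python3 -c "
from h import *
goto((.6902,-.0102,.130),-88,'btn')"
```

```text
35.85 [0.6878 0.0817 0.336 ] Ftool [-0.56 -0.49  0.43] Ttool [ 0.125 -0.145 -0.01 ] 0.0465 0.0 yaw -28.2 [ 0.04  0.41  1.28 -0.    1.44  0.54]
btn slide [-79.9  45.4  39. ] dr [ 0.0025 -0.0045  1.0438]
```

>>> servo_tool(
  increments=[
    {"slide": [-40, 23, 0], "dr": [0, 0, 0], "jaw": 1},
    {"slide": [-80, 45.5, 10], "dr": [0, 0, 0], "jaw": 1},
    {"slide": [-80, 45.5, 20], "dr": [0, 0, 0], "jaw": 1},
    {"slide": [-80, 45.5, 20], "dr": [0, 0, 0], "jaw": 1},
    {"slide": [-80, 45.5, 20], "dr": [0, 0, 0], "jaw": 1},
    {"slide": [-80, 45.5, 20], "dr": [0, 0, 0], "jaw": 1},
    {"slide": [-80, 45.5, 20], "dr": [0, 0, 0], "jaw": 1},
    {"slide": [-80, 45.5, 20], "dr": [0, 0, 0], "jaw": 1},
  ],
)

```text
t: 36.65
tool_pos: [0.6895, -0.0094, 0.3138]
orientation: [2.694, 1.615, 0.001]
force: [0.8, 1.0, 0.9]
opening: 0.0004
gripper_force: 0.0
```

```bash
python3 st.py; python3 look.py; python3 -c "
from h import *
goto((.6902,-.0102,.092),-28.2,'btn'); save('t4.png',np.load('/tmp/top.npz')['im'],(200,130,320,220),6)"
```

```text
36.65 [ 0.6895 -0.0094  0.3138] Ftool [ 1.28  0.22 -0.87] Ttool [ 0.089 -0.103 -0.019] 0.0004 0.0 yaw -28.12 [-0.09  0.42  1.31  0.    1.41  0.4 ]
dialbar (36, array([0.6772, 0.0687, 0.0935]), array([677.7,  68.3]), array([10.2, 14.7]), 75.5)
pocket 1 1 152 ((51.335960388183594, 51.59684371948242), 16.79184913635254) [51.32525842 51.53485512] 0.1240559698388054
btn slide [-0.2  0.9 54.7] dr [ 0.0006 -0.0003  0.0012]
```

View pics/t4.png

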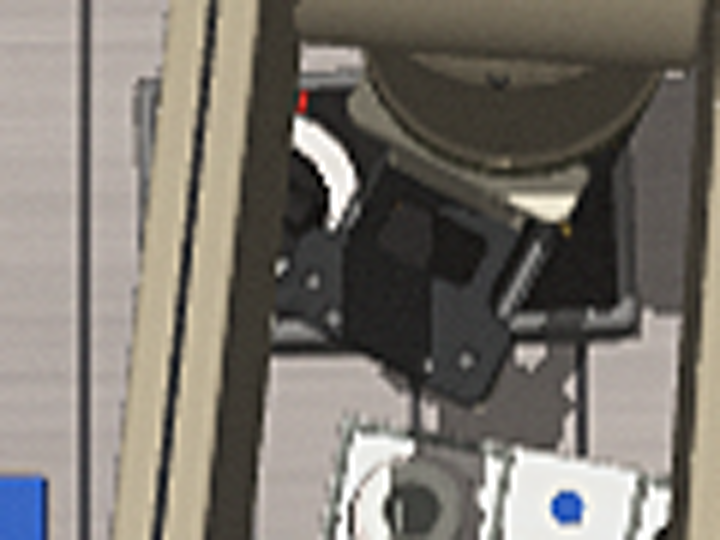

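Run:
```python
from h import *
im,de=read_camera('scene');C=cloud('scene',de)
m=(abs(C[...,0]-.685)<.028)&(abs(C[...,1]-.082)<.028)&(C[...,2]>.072)&(C[...,2]<.1)
q=C[m];print(m.sum(),q.mean(0),cv2.minAreaRect((q[:,:2]*1000).astype(np.float32)))
q=C[m&(C[...,2]>.09)];print(len(q),cv2.minAreaRect((q[:,:2]*1000).astype(np.float32)))
save('s3.png',im,(280,180,380,250),8)
```

```text
142 [0.69067456 0.07810978 0.08603488] ((688.549072265625, 80.29358673095703), (41.92543411254883, 17.0783748626709), 57.601287841796875)
59 ((688.9575805664062, 80.3332290649414), (40.420860290527344, 16.85070037841797), 56.2149543762207)
```

View pics/s3.png

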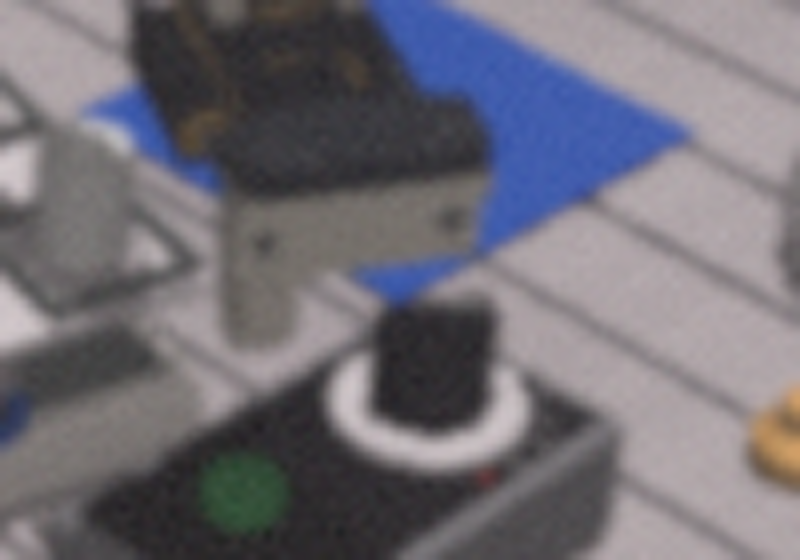

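>>> servo_tool(
  increments=[
    {"slide": [0, 0.5, 25], "dr": [0, 0, 0], "jaw": 1},
    {"slide": [0, 0.5, 45], "dr": [0, 0, 0], "jaw": 1},
    {"slide": [0, 0.5, 54], "dr": [0, 0, 0], "jaw": 1},
    {"slide": [0, 0.5, 58], "dr": [0, 0, 0], "jaw": 1},
    {"slide": [0, 0.5, 60], "dr": [0, 0, 0], "jaw": 1},
    {"slide": [0, 0.5, 60], "dr": [0, 0, 0], "jaw": 1},
  ],
)

```text
t: 37.35
tool_pos: [0.6901, -0.0105, 0.2545]
orientation: [2.695, 1.613, 0.002]
force: [-2.9, 0.5, 3.5]
opening: 0.0005
gripper_force: 1.8
```

```bash
python3 st.py
```

```text
37.35 [ 0.6901 -0.0105  0.2545] Ftool [-0.95 -2.77 -3.47] Ttool [ 0.475 -0.253  0.048] 0.0005 1.8113701650872827 yaw -28.19 [-0.09  0.47  1.35  0.    1.31  0.4 ]
```

>>> servo_tool(
  increments=[
    {"slide": [0, 0, 1.5], "dr": [0, 0, 0], "jaw": 1},
    {"slide": [0, 0, 3], "dr": [0, 0, 0], "jaw": 1},
    {"slide": [0, 0, 3.5], "dr": [0, 0, 0], "jaw": 1},
    {"slide": [0, 0, 3.5], "dr": [0, 0, 0], "jaw": 1},
    {"slide": [0, 0, 3.5], "dr": [0, 0, 0], "jaw": 1},
  ],
)

```text
t: 37.85
tool_pos: [0.6904, -0.0105, 0.2523]
orientation: [2.694, 1.613, 0.003]
force: [-6.3, 1.5, 12.9]
opening: 0.0002
gripper_force: 6.5
```

```bash
python3 st.py
```

```text
37.85 [ 0.6904 -0.0105  0.2523] Ftool [ -1.69  -6.23 -12.96] Ttool [ 1.157 -0.486 -0.038] 0.0002 6.501390100456774 yaw -28.19 [-0.09  0.48  1.36  0.    1.31  0.4 ]
```

>>> servo_tool(
  increments=[
    {"slide": [0, 0, -10], "dr": [0, 0, 0], "jaw": 1},
    {"slide": [0, 0, -50], "dr": [0, 0, 0], "jaw": 1},
    {"slide": [0, 0, -100], "dr": [0, 0, 0], "jaw": 1},
    {"slide": [-45, -8, -110], "dr": [0, 0, 0], "jaw": 1},
    {"slide": [-90, -16, -110], "dr": [0, 0, 0], "jaw": 1},
    {"slide": [-135, -25, -110], "dr": [0, 0, 0], "jaw": 1},
    {"slide": [-180, -33, -110], "dr": [0, 0, 0], "jaw": 1},
    {"slide": [-225, -41, -110], "dr": [0, 0, 0], "jaw": 1},
    {"slide": [-270, -50, -110], "dr": [0, 0, 0], "jaw": 1},
    {"slide": [-315, -58, -110], "dr": [0, 0, 0], "jaw": 1},
    {"slide": [-315, -58, -110], "dr": [0, 0, 0], "jaw": 1},
    {"slide": [-315, -58, -110], "dr": [0, 0, 0], "jaw": 1},
    {"slide": [-315, -58, -110], "dr": [0, 0, 0], "jaw": 1},
  ],
)

```text
t: 39.15
tool_pos: [0.4904, -0.2602, 0.3599]
orientation: [2.695, 1.614, 0.001]
force: [-0.4, -0.2, 0.3]
opening: 0.0004
gripper_force: 0.0
```

```bash
python3 st.py; python3 look.py
python3 - <<'E'
from h import *
d=np.load('/tmp/top.npz'); C=cloud('top',d['de']); im=d['im']; save('t5.png',im,(210,130,345,300),3.5)
hsv=cv2.cvtColor(im,cv2.COLOR_RGB2HSV); green=(abs(hsv[...,0].astype(int)-65)<20)&(hsv[...,1]>100)
print('button',feat(C,(270,145,310,180),.05,.09,green)); print('walls',feat(C,(225,180,350,300),.0815,.092))
E
```

```text
39.15 [ 0.4904 -0.2602  0.3599] Ftool [-0.34 -0.27 -0.29] Ttool [ 0.047 -0.067 -0.059] 0.0004 0.0 yaw -28.17 [-0.58  0.03  1.67  0.    1.43 -0.09]
dialbar (138, array([0.6841, 0.0824, 0.0931]), array([684.6,  82.5]), array([42. , 14.4]), 59.8)
pocket 1 1 154 ((51.384437561035156, 51.545654296875), 16.85808563232422) [51.39952491 51.38797039] 0.12381789127657489
pocket -1 1 140 ((-52.71663284301758, 52.00559997558594), 16.588056564331055) [-53.63065874  52.19449153] 0.1237943538155204
pocket -1 -1 153 ((-51.910743713378906, -52.20512771606445), 16.900957107543945) [-51.74844507 -52.21257475] 0.12420132148651405
button (127, array([ 0.6885, -0.0091,  0.0716]), array([690.1,  -9.1]), array([23.6, 28.8]), 89.4)
walls (1406, array([ 0.5031, -0.0083,  0.0852]), array([507.9, -10.7]), array([165.8, 163.4]), 78.3)
```

View pics/t5.png

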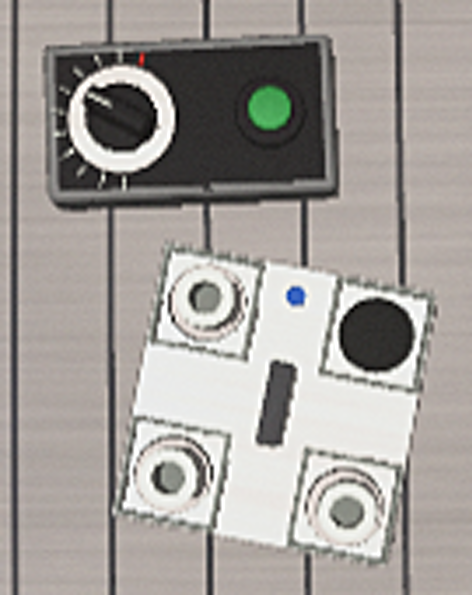

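```bash
python3 -c "
from plant import *
print(close_job())"
```

```text
the job is handed in; nothing more can be done
None
```

I did every step and handed the job in at about 39 s, with no verdict returned. The last images show the plate settled, the three adapters present each upright in a pocket of its own, the dial 78° (about four clicks) back from the stop, and the button up after a full press.

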